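# Knock the spent vent filters out of the stoppers and close the flasks

### The job

Some of the red rubber stoppers still have a spent cream filter in their bore. Set each of those stoppers in a seat of the blue knock-out stand, push the ejector rod down through its bore so that the filter drops into the catch tray below, and hang the rod back in its socket when you are finished with it; then close the three flasks, one stopper in each, pushed home with the head resting level on the rim. Leave the flasks standing, the spent filters in the tray, and the other things on the bench where they are.

Things in the scene. Friction and masses are not known exactly. Their poses are not given: they have to be found in the camera images.
- stand: Blue knock-out stand, fixed to the bench: a flat plate 320 x 90 mm and 10 mm thick, its top 85 mm above the bench, carried by an upright panel at each end, over a shallow white catch tray (inside 294 x 82 mm, floor 3 mm and rim 22 mm above the bench). Open on both long sides. Origin on the bench under the plate's centre; its x axis runs along the row of holes from the end with the rod socket (-125 mm) past the three stopper seats (-45, +35 and +115 mm), z up.
- rod_rest (a point): Centre of the top edge of the rod socket, a blue tube (16 mm inside, 26 mm outside) on the stand's plate, 110 mm above the bench and open right through. The rod hangs in it, its handle resting on this edge.
- rod_grip (a point): Ejector rod: centre of its yellow handle, an upright cylinder 22 mm across and 55 mm long. Below the handle is a plain steel shaft 10 mm across and 95 mm long with a chamfered tip. z axis along the rod, from tip to handle. It weighs 100 g. At the start it hangs upright in the rod socket. The handle's lower end is 27.5 mm below this point.
- rod_tip (a point): The tip of the ejector rod's shaft, 122.5 mm below the centre of the handle.
- seat_1 (a point): Stopper seat in the stand's plate: centre, at the plate's top face (85 mm above the bench), of a round hole 45 mm across that goes right through. A stopper hangs in it with its head on the plate; below is the open catch tray.
- seat_2 (a point): Stopper seat in the stand's plate: centre, at the plate's top face (85 mm above the bench), of a round hole 45 mm across that goes right through. A stopper hangs in it with its head on the plate; below is the open catch tray.
- seat_3 (a point): Stopper seat in the stand's plate: centre, at the plate's top face (85 mm above the bench), of a round hole 45 mm across that goes right through. A stopper hangs in it with its head on the plate; below is the open catch tray.
- stopper_1_mid (a point): Dark red rubber stopper, half-way up on its axis. 48 mm tall: a round head 54 mm across and 22 mm tall (its underside 2 mm above this point, its top 24 mm above), and below it a tapered plug 26 mm long, 39 mm across under the head and 33 mm at the foot. A bore 20 mm across runs right through along the axis. z axis up from foot to head. 65 to 85 g. At the start it stands on its foot on the grey mat.
- stopper_2_mid (a point): Dark red rubber stopper, half-way up on its axis. 48 mm tall: a round head 54 mm across and 22 mm tall (its underside 2 mm above this point, its top 24 mm above), and below it a tapered plug 26 mm long, 39 mm across under the head and 33 mm at the foot. A bore 20 mm across runs right through along the axis. z axis up from foot to head. 65 to 85 g. At the start it stands on its foot on the grey mat.
- stopper_3_mid (a point): Dark red rubber stopper, half-way up on its axis. 48 mm tall: a round head 54 mm across and 22 mm tall (its underside 2 mm above this point, its top 24 mm above), and below it a tapered plug 26 mm long, 39 mm across under the head and 33 mm at the foot. A bore 20 mm across runs right through along the axis. z axis up from foot to head. 65 to 85 g. At the start it stands on its foot on the grey mat.
- filter_1_mid (a point): Spent vent filter, a cream cartridge 18 mm across and 18 mm tall, 15 g; point half-way up on its axis. If present it starts snapped into the bore of stopper_1 inside the head, its top 2 mm below the head's top face. A soft bead in the bore holds it; pushed down from above with roughly 3 to 10 N it lets go within about 10 mm of travel, and the filter then drops freely out of the stopper's foot. Absent (None) if stopper_1 is already clear.
- filter_2_mid (a point): Spent vent filter, a cream cartridge 18 mm across and 18 mm tall, 15 g; point half-way up on its axis. If present it starts snapped into the bore of stopper_2 inside the head, its top 2 mm below the head's top face. A soft bead in the bore holds it; pushed down from above with roughly 3 to 10 N it lets go within about 10 mm of travel, and the filter then drops freely out of the stopper's foot. Absent (None) if stopper_2 is already clear.
- filter_3_mid (a point): Spent vent filter, a cream cartridge 18 mm across and 18 mm tall, 15 g; point half-way up on its axis. If present it starts snapped into the bore of stopper_3 inside the head, its top 2 mm below the head's top face. A soft bead in the bore holds it; pushed down from above with roughly 3 to 10 N it lets go within about 10 mm of travel, and the filter then drops freely out of the stopper's foot. Absent (None) if stopper_3 is already clear.
- flask_1_rim (a point): Empty wide-necked glass flask, 85 mm across at the base, 130 mm tall, 150 to 220 g; this point is the centre of its mouth, at the rim, 130 mm above its foot. Neck 52 mm outside (rim bead 57 mm), 44 mm inside, so that a stopper's plug drops in with clearance and its head rests on the rim. z axis up. It stands loose on the white sheet.
- flask_2_rim (a point): Empty wide-necked glass flask, 85 mm across at the base, 130 mm tall, 150 to 220 g; this point is the centre of its mouth, at the rim, 130 mm above its foot. Neck 52 mm outside (rim bead 57 mm), 44 mm inside, so that a stopper's plug drops in with clearance and its head rests on the rim. z axis up. It stands loose on the white sheet.
- flask_3_rim (a point): Empty wide-necked glass flask, 85 mm across at the base, 130 mm tall, 150 to 220 g; this point is the centre of its mouth, at the rim, 130 mm above its foot. Neck 52 mm outside (rim bead 57 mm), 44 mm inside, so that a stopper's plug drops in with clearance and its head rests on the rim. z axis up. It stands loose on the white sheet.
- jar: Bystander: small lidded culture jar with a plantlet, 64 mm across, 88 mm tall, standing loose on the white sheet near the flasks. Origin at the centre of its underside.
- film_roll: Bystander: pale roll of sealing film standing on end, 48 mm across, 50 mm tall, on the grey mat near the stoppers. Origin at the centre of its underside.
- timer: Bystander: small blue timer lying flat, 60 x 75 x 18 mm. Origin at the centre of its underside.
- forceps: Bystander: long steel forceps lying flat, 170 x 12 x 8 mm. Origin at the centre of its underside.
- marker: Bystander: marker pen lying flat, 110 mm long, 15 mm across. Origin at the centre of its underside.

How it is judged:
By the outcome, as a careful person would: the job done as asked, in the order asked, and still so for the second after the job is handed in, with the robot touching nothing.
Of filter_1, filter_2, filter_3 only 2 to 3 are there at a start; the rules pass over those that are not, and their reading is None.
At some moment in a run one of flask_1, flask_2, flask_3 may be knocked a few centimetres aside while the robot is not near it.
It also fails if it takes over 192 s, if anything falls off the work surface, if the arm or the gripper's body presses on something with over 40 N, if the wrist force passes 120 N, or if a joint passes its speed limit or range.

### The arm

A 6-joint arm with a two-finger parallel gripper is mounted at the origin on the work surface. World frame = base frame: x ahead of the robot, y to its left, z up, the work surface at z = 0. Lengths are in m, angles in rad, forces in N, time in s.
With the tool pointing down it reaches from about 0.35 to 0.775 m from the base axis. Payload 5.5 kg.
Tool frame: the origin (TCP) lies on the mounting face of the last link; the fingertips stand 173 mm ahead of it and the grasp point (between the pads) lies 155 mm ahead of it; z points along the fingers, y is the direction in which the jaws open and shut (so a half turn about z gives the same grasp; the last joint's range is limited). The gripper opens to 85 mm and grips with 20 to 120 N. Pads are 22 mm wide; open, the fingers measure 114 mm over their backs; the gripper's body (76 mm by 85 mm) begins 54 mm behind the grasp point. The pads swing forward as they close: fully open they stand 13 mm farther back than shut.
Start: joints at [1.025, 0.313, 0.046, 1.304, 0, 1.431], TCP at [0.227, 0.528, 0.405] pointing down, gripper open.
Joint ranges: [-2.76, 2.76], [-0.86, 1.69], [-1.03, 1.26], [-2.2, 2.34], [-1.47, 1.5], [-3.14, 3.14]. Speed limits (rad/s): [2.57, 2.57, 3.14, 3.14, 3.14, 3.14].

### API

Orientations are given as a unit quaternion [w, x, y, z].
In Python, from workcell import * gives the robot as it stands. The module is installed in compiled form; this text tells all that it offers.
- The arm moves only by the shell command python3 -m crank 'ROWS' [FORCE]. ROWS is JSON, a list of rows, each a list of 7 numbers: the shift along the tool's x, y, z in mm, then the turn, a rotation vector about the tool's x, y, z in degrees, then the opening, from 0 (shut) to 1 (fully open). A call has exactly 8 rows; each row shifts and turns the commanded pose from where the row before left it, along the tool's axes as they then stand; what a row does not reach is not made up. A row lasts 1/8 s, in which the tool goes at most 62.5 mm and 10.7 degrees, less where a joint would pass 70% of its speed; a pose out of reach is approached as far as the arm can. A call with a gripper value outside its range is refused whole. The fingers move at their own pace and stop on an object; FORCE is the grip in N (left out, the last holds). Time passes only in rows, so rows that do not move let the fingers close, or fill a call up. It gives the time, the measured TCP pose, the force and the opening at its end, in the units of the state.
- get_state(): the state, without advancing time (a new reading comes with each control period).
- read_camera(name): name is "scene" or "top"; returns the picture (480x640x3 uint8, blue, green, red); there is no depth.
- calibration(name): a dict with "fx", "fy", "cx", "cy" (pixels), "extrinsics" (4x4, takes a point from world to camera coordinates). Camera axes: x right, y down, z forward; pixel columns grow to the right and rows downward; lengths in m; the calibration is good to about 2 mm. A picture is of the moment at which its call begins. calibration takes no time and is no camera call.
- hand_in(): hands the job in, once; it reports no verdict.
The state is a dict: "clock": time; "joint_pos": joint angles; "qvel": joint speeds; "tau": joint torques, N m; "tcp_pos": TCP position; "orientation": TCP orientation; "wrist_force": force on the tool from outside, world axes, zero at the start; "ft_torque": the same for the moment, N m; "finger_gap": finger opening in m.
Only numpy, scipy, OpenCV 4.12 (cv2) and the standard library are available. Lean on these libraries where they do the work, as an engineer would, in place of code of your own. Each camera call takes 0.05 s, during which the arm holds its last target.

## Working session

There is one attempt and no reset: what is moved stays moved. The work goes in short steps, Python scripts to look and compute and a shell command to move; the robot and the scene stay as the last step left them, time stands still between calls to the robot, and variables do not carry over. Pictures are saved under pics/ and viewed, and the job is handed in when it is done.

```bash
mkdir -p pics; python3 - <<'E'
from workcell import *
import cv2
print(get_state())
for n in("scene","top"):
    c=calibration(n);print(n,c)
    cv2.imwrite(f"pics/{n}0.png",read_camera(n))
E
```

```text
{'clock': 0.0, 'joint_pos': array([ 1.02541396e+00,  3.14035219e-01,  4.49528499e-02,  1.30360075e+00,
       -1.64489156e-05,  1.43121034e+00]), 'qvel': array([ 4.37963004e-04, -2.30055038e-05,  5.59652285e-04, -1.32383492e-03,
       -2.93773953e-05,  1.36927049e-03]), 'tau': array([ 1.81907129e-03, -4.80622673e+01,  2.98535514e+01,  1.93609967e-02,
       -2.44218645e-04,  3.51280008e-06]), 'tcp_pos': array([0.22687989, 0.52812866, 0.40377808]), 'orientation': array([-3.09072267e-04,  2.01508814e-01,  9.79486247e-01, -8.91369406e-04]), 'wrist_force': array([-0.36439811,  0.02500931, -0.40117942]), 'ft_torque': array([-0.02624879, -0.05063348, -0.01784044]), 'finger_gap': 0.08560736004461543}
scene {'fx': 607.9846426759899, 'fy': 607.9846426759899, 'cx': 305.8396931697481, 'cy': 239.5470184777325, 'extrinsics': array([[-0.4432019 ,  0.89638061,  0.00859552,  0.22838739],
       [ 0.54917053,  0.27908279, -0.78773379, -0.21508823],
       [-0.70850816, -0.3444047 , -0.61595584,  1.72730093],
       [ 0.        ,  0.        ,  0.        ,  1.        ]])}
top {'fx': 576.0169919832285, 'fy': 576.0169919832285, 'cx': 320.0395368849347, 'cy': 232.961289696172, 'extrinsics': array([[-0.01896074, -0.99955111,  0.02319613,  0.00219961],
       [-0.99850478,  0.01774098, -0.05170558,  0.57863144],
       [ 0.05127085, -0.02414182, -0.99839295,  1.36946235],
       [ 0.        ,  0.        ,  0.        ,  1.        ]])}
```

View pics/scene0.png

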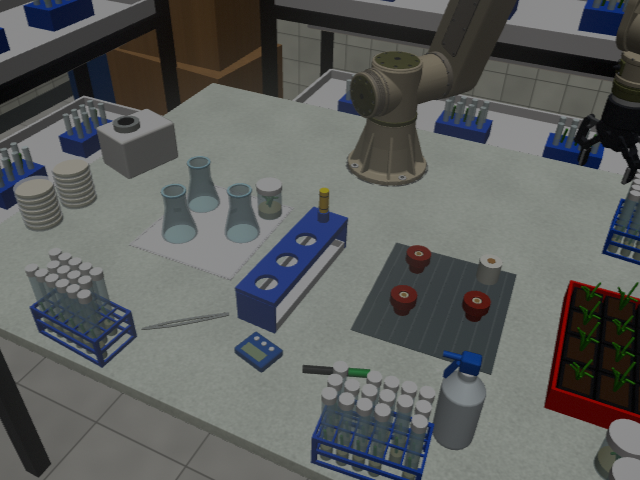

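View pics/top0.png

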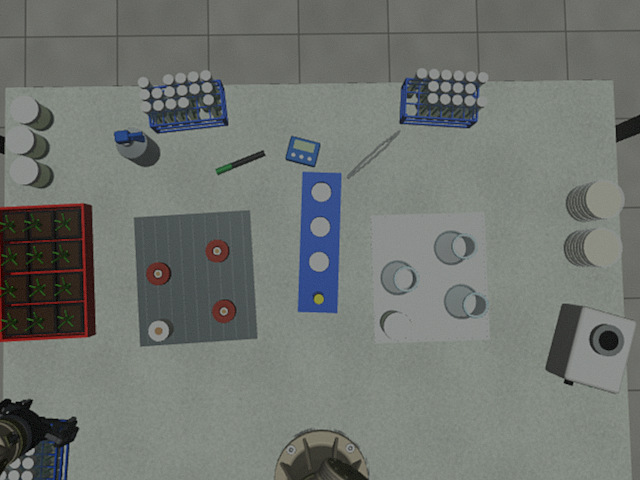

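The top view has the stoppers at about (217,251), (158,273) and (224,311), the stand from (320,192) to (319,299), and the flask mouths at about (462,245), (404,278) and (475,303). Next I'll zoom in and measure.

```bash
cat > h.py <<'E'
from workcell import *
import numpy as np, cv2
from scipy.spatial.transform import Rotation as R
def ray(n,u,v,z):
    c=calibration(n);E=c["extrinsics"];Rm=E[:3,:3];t=E[:3,3]
    d=Rm.T@np.array([(u-c["cx"])/c["fx"],(v-c["cy"])/c["fy"],1]);o=-Rm.T@t
    return o+d*(z-o[2])/d[2]
def proj(n,p):
    c=calibration(n);q=c["extrinsics"]@np.array([*p,1]);return np.array([c["fx"]*q[0]/q[2]+c["cx"],c["fy"]*q[1]/q[2]+c["cy"]])
def blobs(mask,amin):
    n,l,s,c=cv2.connectedComponentsWithStats(mask.astype(np.uint8))
    return [(s[i][4],c[i],s[i][:4]) for i in range(1,n) if s[i][4]>=amin]
def tri(us,ut):
    A=[];b=[]
    for n,(u,v) in(("scene",us),("top",ut)):
        c=calibration(n);E=c["extrinsics"]
        for a,k,f,cc in((u,0,c["fx"],c["cx"]),(v,1,c["fy"],c["cy"])):
            r=(a-cc)/f; A.append(E[k,:3]-r*E[2,:3]); b.append(r*E[2,3]-E[k,3])
    return np.linalg.lstsq(np.array(A),np.array(b),rcond=None)[0]
E
python3 - <<'E'
from h import *
t=cv2.imread("pics/top0.png");s=cv2.imread("pics/scene0.png")
def z(im,x,y,w,h,n,k):cv2.imwrite(n,cv2.resize(im[y:y+h,x:x+w],None,fx=k,fy=k,interpolation=cv2.INTER_CUBIC))
z(t,130,230,130,110,"pics/t1.png",6); z(s,370,230,150,110,"pics/s1.png",5)
z(t,365,200,135,150,"pics/t2.png",4); z(t,290,165,60,155,"pics/t3.png",3.8)
for nm,im in(("top",t),("scene",s)):
    hsv=cv2.cvtColor(im,cv2.COLOR_BGR2HSV)
    H,S,V=cv2.split(hsv)
    m=((H<8)|(H>172))&(S>120)
    print(nm,"red",[(a,c.round(1),b) for a,c,b in blobs(m,60) if a<1500])
    m=(H>22)&(H<34)&(S>130)
    print("yellow",[(a,c.round(1),b) for a,c,b in blobs(m,20)])
E
```

```text
top red [(np.int32(337), array([216.9, 250.6]), array([206, 240,  23,  22], dtype=int32)), (np.int32(353), array([158. , 273.4]), array([147, 263,  23,  22], dtype=int32)), (np.int32(344), array([223.6, 310.8]), array([212, 300,  24,  23], dtype=int32))]
yellow [(np.int32(74), array([318.1, 298.3]), array([314, 294,   9,  10], dtype=int32))]
scene red [(np.int32(260), array([418.6, 253.7]), array([407, 246,  24,  22], dtype=int32)), (np.int32(447), array([404., 297.]), array([391, 285,  26,  27], dtype=int32)), (np.int32(168), array([607.4, 293.5]), array([595, 288,  26,  15], dtype=int32)), (np.int32(595), array([475.5, 305.2]), array([463, 291,  28,  31], dtype=int32))]
yellow [(np.int32(45), array([323.9, 190.5]), array([320, 188,   9,   7], dtype=int32))]
```

View pics/t1.png

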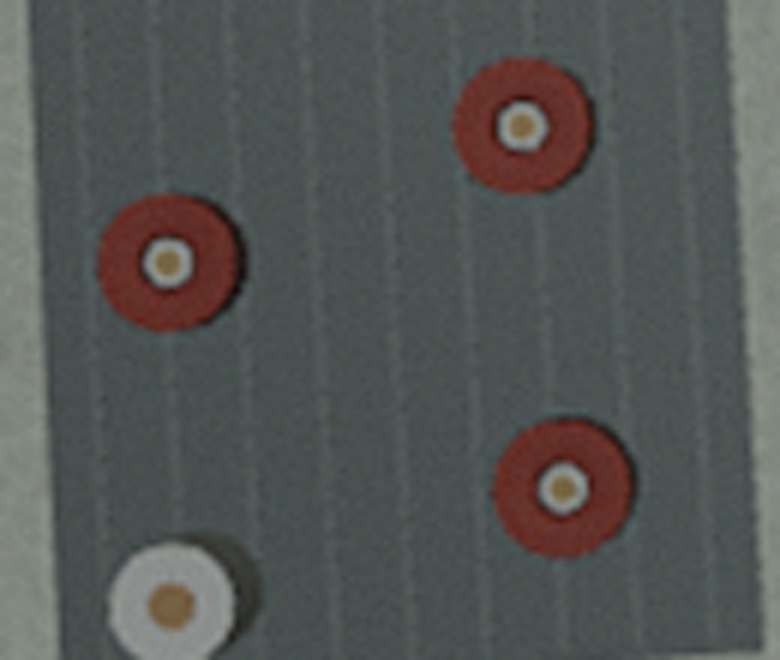

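View pics/s1.png

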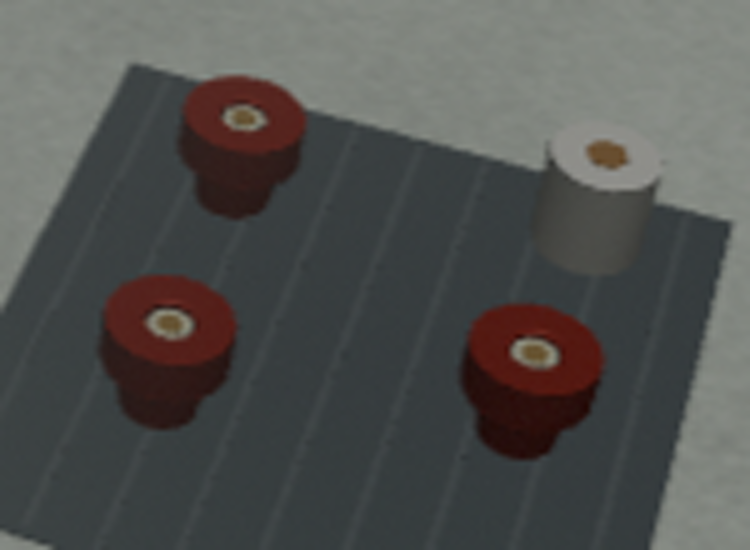

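View pics/t2.png

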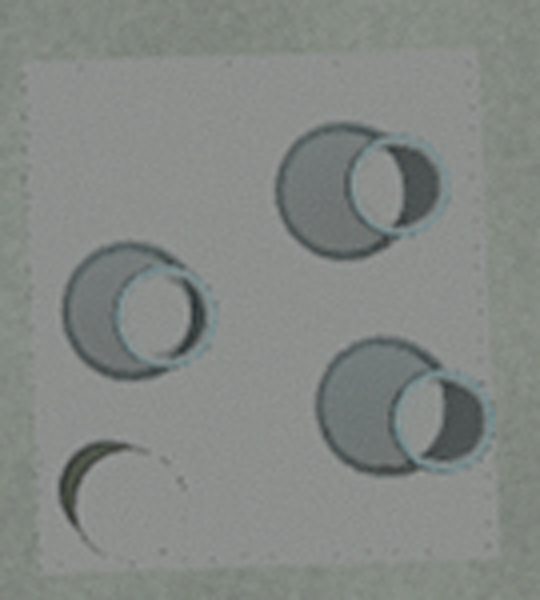

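View pics/t3.png

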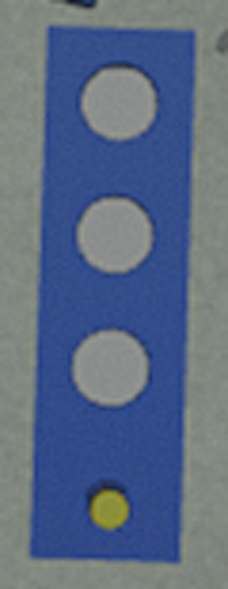

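The crops show a cream filter in all three bores: stoppers A (217,251), B (158,273) and C (224,311). All three seats and the rod are clear to see. Now I'll compute positions.

```bash
cat >> h.py <<'E'
def ell(mask,amin=60,amax=3000):
    cs,_=cv2.findContours(mask.astype(np.uint8),cv2.RETR_EXTERNAL,cv2.CHAIN_APPROX_NONE);o=[]
    for c in cs:
        if amin<cv2.contourArea(c)<amax: o.append(cv2.fitEllipse(c))
    return o
E
python3 - <<'E'
from h import *
t=cv2.imread("pics/top0.png");s=cv2.imread("pics/scene0.png")
H,S,V=cv2.split(cv2.cvtColor(t,cv2.COLOR_BGR2HSV))
for e in ell(((H<8)|(H>172))&(S>110),200,700):
    p=ray("top",*e[0],.048);print("red",np.round(e[0],1),np.round(e[1],1),p.round(4), "dia",e[1][0]/576*(1.3))
# cream filters centroid in both views
for a,b in(((216.9,250.6),(418,253)),((158,273.4),(404,294)),((223.6,310.8),(477,300))): print('stop tri?')
Hs,Ss,Vs=cv2.split(cv2.cvtColor(s,cv2.COLOR_BGR2HSV))
# cream in scene: bright inside red boxes
for im,boxes in((t,[(206,240,23,22),(147,263,23,22),(212,300,24,23)]),(s,[(407,246,24,22),(391,285,26,27),(463,291,28,31)])):
    for x,y,w,h in boxes:
        c=im[y:y+h,x:x+w].astype(int); m=c[:,:,1]>85
        bl=max(blobs(m[2:-8 if im is s else None,3:-3],3),key=lambda q:q[0]) if im is s else max(blobs(m[4:-4,4:-4],3),key=lambda q:q[0])
        off=(3,2) if im is s else (4,4)
        print(x,y,bl[0],(bl[1]+off+[x,y]).round(1))
# stand holes
m=(H>105)&(H<125)&(S>120)
x,y,w,h=295,168,52,150
mm=np.zeros_like(m);mm[y:y+h,x:x+w]=m[y:y+h,x:x+w]
cs,_=cv2.findContours(mm.astype(np.uint8),cv2.RETR_CCOMP,cv2.CHAIN_APPROX_NONE)
for c in cs:
    if cv2.contourArea(c)>40:
        e=cv2.fitEllipse(c);print("stand",cv2.contourArea(c),np.round(e[0],1),np.round(e[1],1),ray("top",*e[0],.085).round(4), cv2.boxPoints(cv2.minAreaRect(c)).round(1).tolist())
E
```

```text
red [223.5 310.9] [21.7 22.4] [0.3998 0.2198 0.048 ] dia 0.04901963075002035
red [157.9 273.4] [21.8 22.9] [0.4896 0.3708 0.048 ] dia 0.04911480943361918
red [216.8 250.6] [21.5 22.2] [0.5399 0.234  0.048 ] dia 0.04862944980462393
stop tri?
stop tri?
stop tri?
206 240 53 [216.5 250.6]
147 263 54 [157.6 273.3]
212 300 55 [223.4 311. ]
407 246 31 [418.4 253.2]
391 285 35 [403.7 294.3]
463 291 33 [476.2 300. ]
stand 5211.0 [319.3 242.5] [ 41.8 186.2] [ 0.5533 -0.0046  0.085 ] [[297.6000061035156, 311.0], [302.29998779296875, 171.6999969482422], [341.1000061035156, 173.0], [336.5, 312.29998779296875]]
stand 115.0 [318.1 298.6] [11.9 12.5] [0.426  0.0005 0.085 ] [[309.5, 298.5], [318.0, 290.0], [326.5, 298.5], [318.0, 307.0]]
stand 366.5 [318.6 261.3] [21.6 21.7] [ 0.5104 -0.0021  0.085 ] [[308.0, 272.0], [308.0, 250.0], [329.0, 250.0], [329.0, 272.0]]
stand 363.0 [319.8 226.4] [21.3 21.8] [ 0.59   -0.0064  0.085 ] [[304.5, 226.5], [319.5, 211.5], [334.5, 226.5], [319.5, 241.5]]
stand 357.5 [320.9 191.6] [21.  21.8] [ 0.6698 -0.0104  0.085 ] [[306.3999938964844, 186.8000030517578], [325.6000061035156, 177.1999969482422], [335.20001220703125, 196.39999389648438], [316.0, 206.0]]
```

```bash
python3 - <<'E'
from h import *
t=cv2.imread("pics/top0.png");s=cv2.imread("pics/scene0.png")
for a,b in zip([(418.4,253.2),(403.7,294.3),(476.2,300)],[(216.5,250.6),(157.6,273.3),(223.4,311)]):
    print("filt tri",tri(a,b).round(4),ray("top",*b,.047).round(4))
print("rod",ray("top",318.1,298.3,.165),tri((323.9,189.5),(318.1,298.3)))
H,S,V=cv2.split(cv2.cvtColor(t,cv2.COLOR_BGR2HSV))
b,g,r=[t[:,:,i].astype(int) for i in range(3)]
d=(b-r)[200:350,365:500]; print(np.percentile(d,[5,50,90,95,99]))
m=np.zeros(t.shape[:2],np.uint8);m[200:350,365:500]=(d>14)
cv2.imwrite("pics/m.png",cv2.resize(m[200:350,365:500]*255,None,fx=4,fy=4,interpolation=0))
for c0 in((464.3,246.3),(406.3,279),(475.3,305)):
    ys,xs=np.nonzero(m); k=np.abs(np.hypot(xs-c0[0],ys-c0[1])-11.8)<2.2
    e=cv2.fitEllipse(np.stack([xs[k],ys[k]],1).astype(np.float32));print(k.sum(),np.round(e[0],2),np.round(e[1],1),ray("top",*e[0],.128).round(4))
    p=ray("top",*e[0],.13);print(proj("scene",p).round(1))
    e
x,y=150,140
cv2.imwrite("pics/s2.png",cv2.resize(s[y:y+120,x:x+150],None,fx=5,fy=5,interpolation=cv2.INTER_CUBIC))
E
```

```text
filt tri [0.5328 0.2337 0.1471] [0.54   0.2348 0.047 ]
filt tri [0.5209 0.3005 0.0746] [0.4898 0.3717 0.047 ]
filt tri [ 0.3757  0.3011 -0.08  ] [0.3995 0.2202 0.047 ]
rod [0.43162108 0.00197485 0.165     ] [0.43193127 0.00148983 0.16634621]
[-2.  1.  5.  8. 16.]
77 [464.29 246.  ] [23.9 24.4] [ 0.5381 -0.325   0.128 ]
[173.5 189.9]
87 [405.93 278.82] [24.3 24.6] [ 0.4682 -0.1932  0.128 ]
[239.5 189.3]
106 [475.4  304.79] [24.  24.7] [ 0.408  -0.3455  0.128 ]
[198.6 161.5]
```

View pics/m.png

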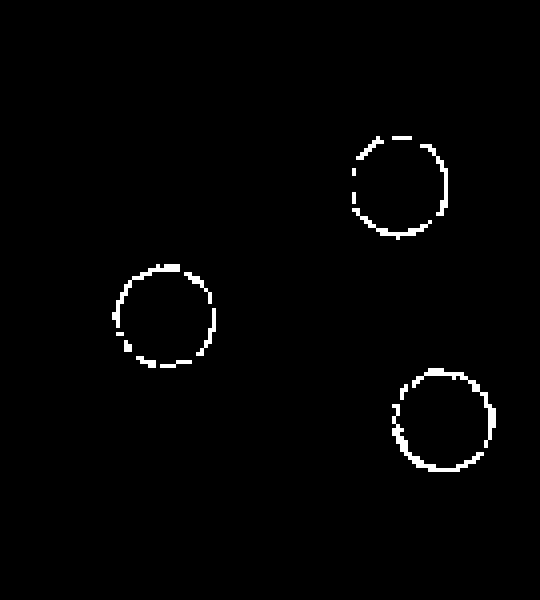

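View pics/s2.png

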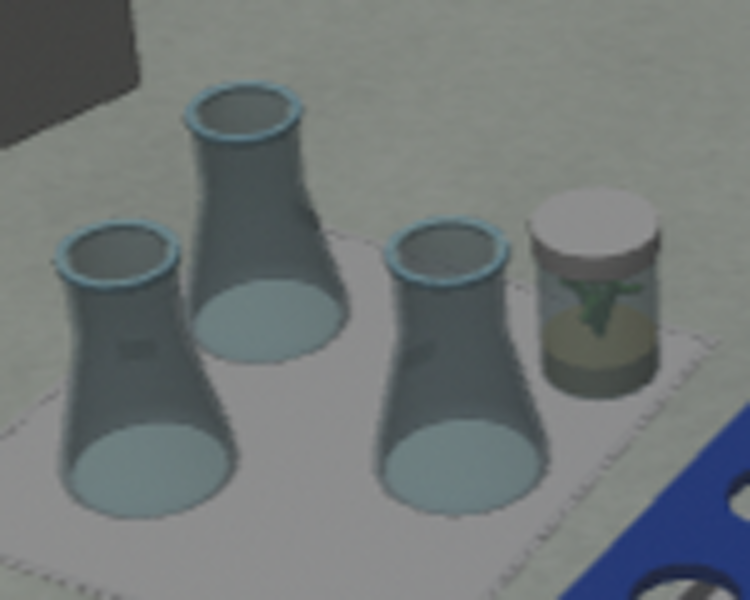

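All three stoppers hold filters. I checked the measurements like this:
- **Seats:** the spacing comes out at 79.7 mm, against 80 mm expected.
- **Rod:** its top triangulates to z 0.166, against 0.165 expected.
- **Flask mouths:** they reproject onto the scene view within about 1 px.

I'll turn the tool to line up with the world axes and go to stopper B first.

```bash
python3 - <<'E'
from h import *
for p in((.54,.2345,.047),(.4897,.3712,.047),(.3997,.22,.047)): print(proj("scene",p).round(1))
E
python3 -m crank '[[0,0,0,0,0,-7.75,1],[0,0,0,0,0,-7.75,1],[0,0,0,0,0,-7.75,1],[-52.5,-31.4,10,0,0,0,1],[-52.5,-31.4,10,0,0,0,1],[-52.5,-31.4,10,0,0,0,1],[-52.5,-31.4,10,0,0,0,1],[-52.5,-31.4,10,0,0,0,1]]' 40
```

```text
[404.1 293.6]
[477.  299.4]
[418.8 252.6]
clock: 1.1
tcp_pos: [0.4909, 0.3701, 0.354]
orientation: [-0.0, -0.0, 1.0, -0.0]
wrist_force: [0.3, 0.1, -0.3]
finger_gap: 0.0852
```

```bash
python3 -m crank '[[1.2,1,50,0,0,0,1],[0,0,50,0,0,0,1],[0,0,40,0,0,0,1],[0,0,16,0,0,0,1],[0,0,0,0,0,0,1],[0,0,0,0,0,0,0.4],[0,0,0,0,0,0,0.4],[0,0,0,0,0,0,0.4]]' 40; python3 - <<'E'
from h import *
s=read_camera("scene");cv2.imwrite("pics/a1.png",cv2.resize(s[180:360,390:570],None,fx=4,fy=3.3))
print(get_state()["finger_gap"],get_state()["wrist_force"])
E
```

```text
clock: 2.1
tcp_pos: [0.4891, 0.3729, 0.2012]
orientation: [0.002, -0.0, 1.0, 0.001]
wrist_force: [-1.0, 0.2, 6.4]
finger_gap: 0.0528
0.052850392508118994 [-0.18017228 -0.07339945  5.76816466]
```

View pics/a1.png

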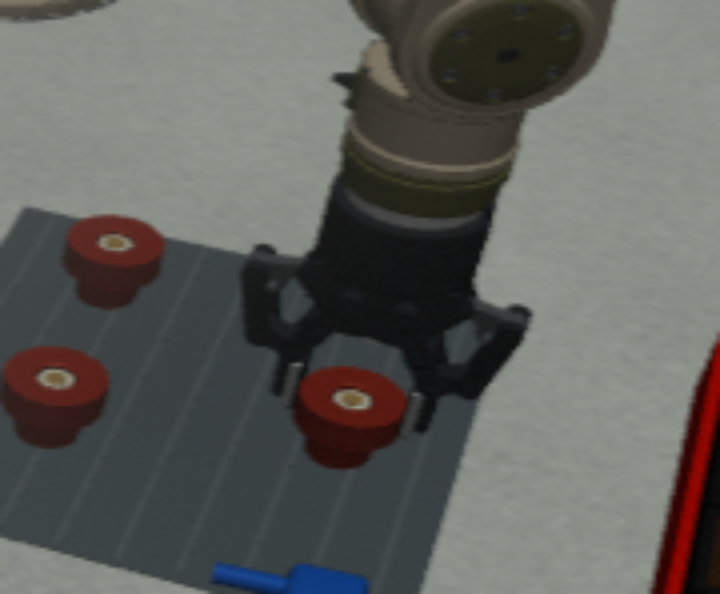

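The gripper holds stopper B at a gap of 53 mm, with the filter visible in it. I'll take it to seat 3.

```bash
python3 -m crank '[[0,0,-50,0,0,0,0.4],[0,0,-55,0,0,0,0.4],[0,0,-55,0,0,0,0.4],[-25.7,-54.6,0,0,0,0,0.4],[-25.7,-54.6,0,0,0,0,0.4],[-25.7,-54.6,0,0,0,0,0.4],[-25.7,-54.6,0,0,0,0,0.4],[-25.7,-54.6,0,0,0,0,0.4]]';python3 -m crank '[[-25.7,-54.6,0,0,0,0,0.4],[-25.7,-54.6,0,0,0,0,0.4],[0,0,0,0,0,0,0.4],[0,0,0,0,0,0,0.4],[0,0,0,0,0,0,0.4],[0,0,0,0,0,0,0.4],[0,0,0,0,0,0,0.4],[0,0,0,0,0,0,0.4]]'
python3 - <<'E'
from h import *
s=read_camera("scene");cv2.imwrite("pics/a2.png",cv2.resize(s[150:350,190:390],None,fx=3,fy=3))
st=get_state();print(st["tcp_pos"],st["orientation"],st["finger_gap"],st["wrist_force"])
E
```

```text
clock: 3.15
tcp_pos: [0.6173, 0.0976, 0.3598]
orientation: [0.001, -0.0, 1.0, 0.0]
wrist_force: [0.9, 0.9, -0.5]
finger_gap: 0.0526
clock: 4.15
tcp_pos: [0.6681, -0.0093, 0.3588]
orientation: [0.0, -0.0, 1.0, 0.0]
wrist_force: [0.9, -0.1, -0.8]
finger_gap: 0.0526
[ 0.66811993 -0.00950302  0.35881581] [ 7.75275762e-05 -2.41884577e-04  9.99999967e-01  3.20686679e-05] 0.05214798711774131 [ 0.69523719  0.12250468 -0.88883851]
```

View pics/a2.png

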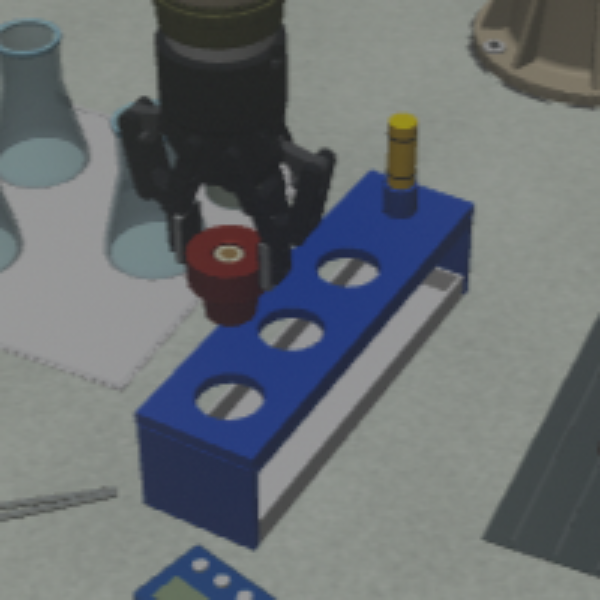

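```bash
python3 - <<'E'
from h import *
for z in(.203,.207): print(ray("scene",266,234.3,z).round(4), proj("scene",(.668,-.0095,z)))
print(proj("scene",(.6698,-.0104,.085)))
E
```

```text
[ 0.6694 -0.0084  0.203 ] [265.86645063 233.74582813]
[ 0.6739 -0.0058  0.207 ] [265.79777992 232.03752895]
[266.92511874 281.40331731]
```

The scene view agrees on the held stopper, so I'll lower it.

```bash
python3 -m crank '[[-1.7,-0.9,30,0,0,0,0.4],[0,0,30,0,0,0,0.4],[0,0,25,0,0,0,0.4],[0,0,10,0,0,0,0.4],[0,0,2,0,0,0,0.4],[0,0,2,0,0,0,0.4],[0,0,0,0,0,0,0.4],[0,0,0,0,0,0,0.4]]'
python3 - <<'E'
from h import *
st=get_state();print(st["tcp_pos"],st["finger_gap"],st["wrist_force"])
s=read_camera("scene");cv2.imwrite("pics/a3.png",cv2.resize(s[150:350,190:390],None,fx=3,fy=3))
E
```

```text
clock: 5.2
tcp_pos: [0.6701, -0.0108, 0.2605]
orientation: [0.001, 0.0, 1.0, -0.0]
wrist_force: [0.9, 0.5, -1.6]
finger_gap: 0.0526
[ 0.67013186 -0.01081033  0.26050414] 0.05255969498790273 [ 0.86968479  0.53916554 -1.6167933 ]
```

View pics/a3.png

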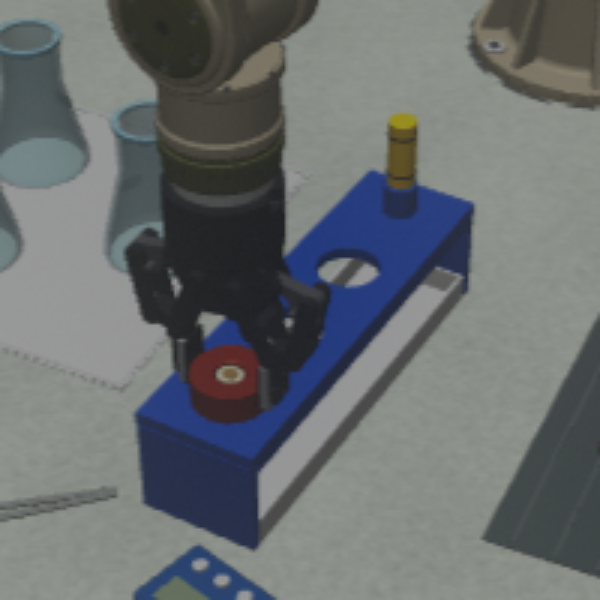

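It's in the hole and almost seated. I'll lower it 2 mm, release, and rise on the way to stopper A.

```bash
python3 -m crank '[[0,0,1,0,0,0,0.4],[0,0,1,0,0,0,0.4],[0,0,0,0,0,0,0.4],[0,0,0,0,0,0,1],[0,0,0,0,0,0,1],[0,0,0,0,0,0,1],[0,0,-40,0,0,0,1],[0,0,-40,0,0,0,1]]'
python3 - <<'E'
from h import *
s=read_camera("scene");cv2.imwrite("pics/a4.png",cv2.resize(s[150:350,190:390],None,fx=3,fy=3))
st=get_state();print(st["tcp_pos"],st["orientation"],st["finger_gap"],st["wrist_force"])
E
```

```text
clock: 6.25
tcp_pos: [0.6697, -0.0108, 0.3376]
orientation: [-0.001, 0.0, 1.0, 0.0]
wrist_force: [1.1, 0.5, 0.2]
finger_gap: 0.0854
[ 0.67089925 -0.01088192  0.34457676] [ 3.68074714e-03 -2.95662460e-06  9.99993123e-01 -4.54311245e-04] 0.08548644034192847 [1.95919483 0.63504871 3.57084015]
```

View pics/a4.png

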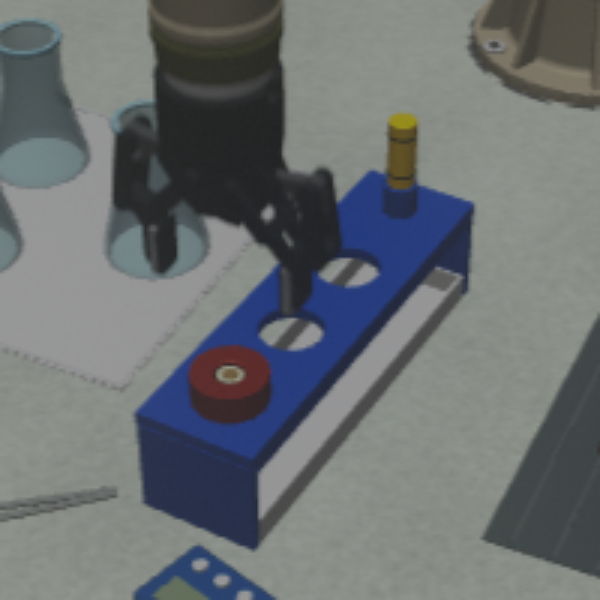

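Stopper B sits level in seat 3. Now stopper A.

```bash
python3 -m crank '[[26.1,49,0,0,0,0,1],[26.1,49,0,0,0,0,1],[26.1,49,0,0,0,0,1],[26.1,49,0,0,0,0,1],[26.1,49,0,0,0,0,1],[0,0,45,0,0,0,1],[0,0,40,0,0,0,1],[0,0,0,0,0,0,1]]';python3 - <<'E'
from h import *
st=get_state();print(st["tcp_pos"],st["finger_gap"],st["wrist_force"])
E
```

```text
clock: 7.3
tcp_pos: [0.5375, 0.234, 0.2494]
orientation: [-0.003, -0.0, 1.0, -0.001]
wrist_force: [-0.4, 0.7, -0.0]
finger_gap: 0.0854
[0.53752975 0.23399453 0.24942932] 0.08541378665792126 [-0.41560642  0.66153604 -0.02132589]
```

```bash
python3 -m crank '[[-1.5,0.3,30,0,0,0,1],[0,0,20,0,0,0,1],[0,0,0,0,0,0,1],[0,0,0,0,0,0,0.4],[0,0,0,0,0,0,0.4],[0,0,0,0,0,0,0.4],[0,0,-50,0,0,0,0.4],[0,0,-55,0,0,0,0.4]]';python3 -m crank '[[0,0,-55,0,0,0,0.4],[-17,-60,0,0,0,0,0.4],[-17,-60,0,0,0,0,0.4],[-17,-60,0,0,0,0,0.4],[0,-60,0,0,0,0,0.4],[0,0,0,0,0,0,0.4],[0,0,0,0,0,0,0.4],[0,0,0,0,0,0,0.4]]'
python3 - <<'E'
from h import *
s=read_camera("scene");cv2.imwrite("pics/b2.png",cv2.resize(s[150:350,190:390],None,fx=3,fy=3))
st=get_state();print(st["tcp_pos"],st["orientation"],st["finger_gap"],st["wrist_force"])
E
```

```text
clock: 8.3
tcp_pos: [0.5405, 0.2344, 0.3089]
orientation: [-0.001, 0.0, 1.0, -0.0]
wrist_force: [1.1, 0.3, -0.8]
finger_gap: 0.0528
clock: 9.3
tcp_pos: [0.5918, -0.0042, 0.3631]
orientation: [0.0, -0.001, 1.0, 0.0]
wrist_force: [0.4, 0.1, -1.0]
finger_gap: 0.0526
[ 0.59177583 -0.0040014   0.36297818] [ 1.54474494e-04 -1.10113287e-03  9.99999376e-01  1.12067131e-04] 0.052379104003280004 [-0.16116673 -0.48409632 -0.8434334 ]
```

View pics/b2.png

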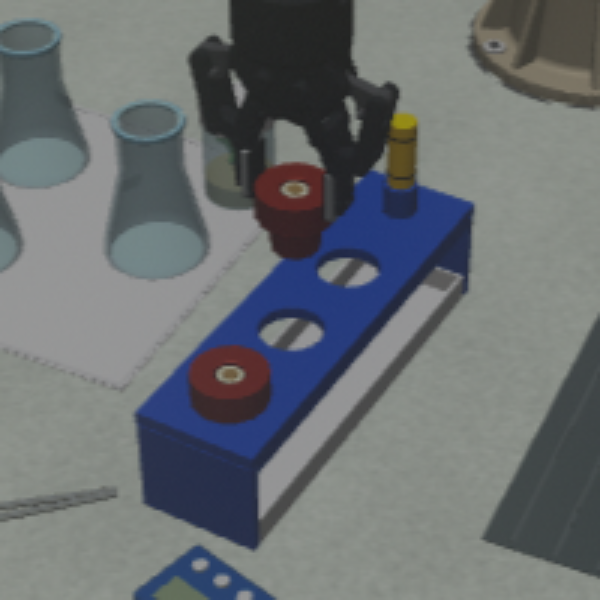

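```bash
python3 -m crank '[[1.5,-2.2,35,0,0,0,0.4],[0,0,35,0,0,0,0.4],[0,0,20,0,0,0,0.4],[0,0,10,0,0,0,0.4],[0,0,2,0,0,0,0.4],[0,0,2,0,0,0,0.4],[0,0,1,0,0,0,0.4],[0,0,0,0,0,0,0.4]]'
python3 - <<'E'
from h import *
s=read_camera("scene");cv2.imwrite("pics/b3.png",cv2.resize(s[150:350,190:390],None,fx=3,fy=3))
st=get_state();print(st["tcp_pos"],st["orientation"],st["finger_gap"],st["wrist_force"])
E
```

```text
clock: 10.35
tcp_pos: [0.5894, -0.0062, 0.2634]
orientation: [0.001, -0.001, 1.0, -0.0]
wrist_force: [-14.6, 2.8, 30.8]
finger_gap: 0.0525
[ 0.58936873 -0.00615004  0.26336829] [ 9.63884317e-04 -8.85808339e-04  9.99999131e-01 -1.57118908e-04] 0.05281246118776534 [-14.33310042   2.48675544  31.76632055]
```

View pics/b3.png

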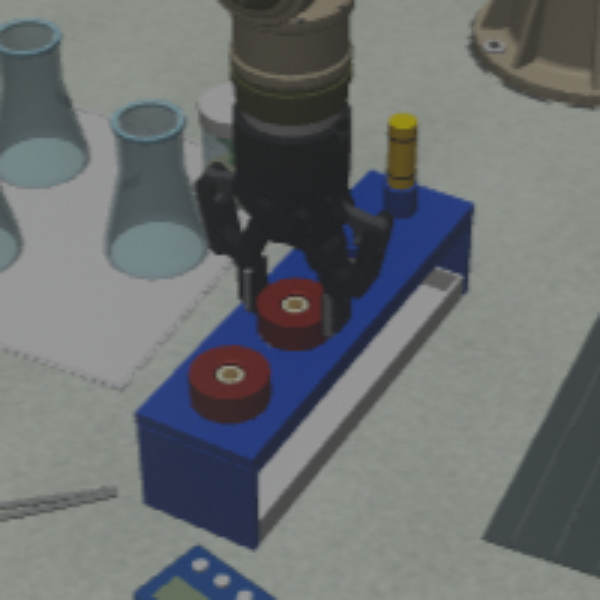

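Contact: 31 N up and −14 N along x. I'll back off a little, ease toward −x, lower again and compare.

```bash
python3 -m crank '[[0,0,-6,0,0,0,0.4],[2,0,0,0,0,0,0.4],[0,0,2,0,0,0,0.4],[0,0,2,0,0,0,0.4],[0,0,0,0,0,0,0.4],[0,0,0,0,0,0,0.4],[0,0,0,0,0,0,0.4],[0,0,0,0,0,0,0.4]]'
```

```text
clock: 11.4
tcp_pos: [0.5887, -0.0071, 0.2634]
orientation: [0.002, -0.0, 1.0, -0.0]
wrist_force: [-7.5, 2.7, 24.9]
finger_gap: 0.0528
```

```bash
python3 -m crank '[[0,0,-2,0,0,0,0.4],[0,0,0,0,0,0,1],[0,0,0,0,0,0,1],[0,0,0,0,0,0,1],[0,0,-40,0,0,0,1],[0,0,-40,0,0,0,1],[0,0,0,0,0,0,1],[0,0,0,0,0,0,1]]'
python3 - <<'E'
from h import *
s=read_camera("scene");cv2.imwrite("pics/b4.png",cv2.resize(s[150:350,190:390],None,fx=3,fy=3))
st=get_state();print(st["tcp_pos"],st["orientation"],st["finger_gap"],st["wrist_force"])
E
```

```text
clock: 12.4
tcp_pos: [0.5882, -0.0077, 0.341]
orientation: [-0.0, 0.0, 1.0, 0.0]
wrist_force: [-0.2, 0.9, -0.9]
finger_gap: 0.0854
[ 0.58799886 -0.00766019  0.34034342] [-1.06066997e-03  4.31198718e-05  9.99999415e-01  2.06214255e-04] 0.08510755360671747 [-0.51715278 -0.18763253  0.8094178 ]
```

View pics/b4.png

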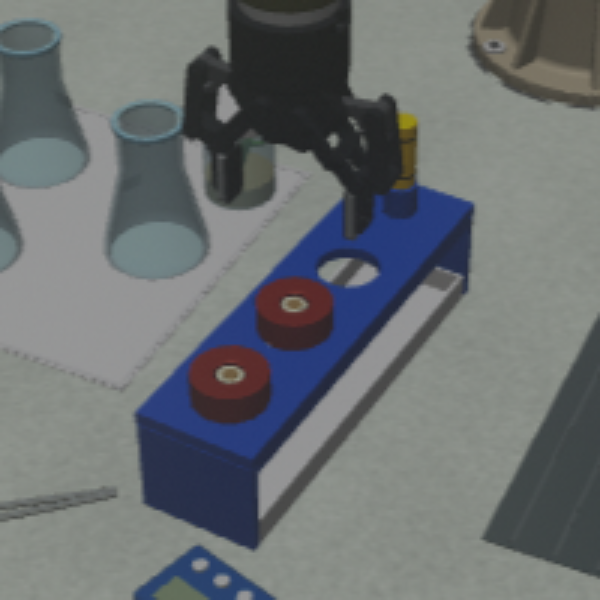

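Stopper A sits level in seat 2. Now stopper C.

```bash
python3 -m crank '[[37.7,45.5,0,0,0,0,1],[37.7,45.5,0,0,0,0,1],[37.7,45.5,0,0,0,0,1],[37.7,45.5,0,0,0,0,1],[37.7,45.5,0,0,0,0,1],[0,0,45,0,0,0,1],[0,0,40,0,0,0,1],[0,0,0,0,0,0,1]]';python3 - <<'E'
from h import *
st=get_state();print(st["tcp_pos"],st["finger_gap"],st["wrist_force"])
E
```

```text
clock: 13.45
tcp_pos: [0.3974, 0.2192, 0.2532]
orientation: [-0.004, -0.0, 1.0, -0.001]
wrist_force: [-0.4, -0.1, 1.5]
finger_gap: 0.0857
[0.39740719 0.21924046 0.25323021] 0.085738146395215 [-0.3645996  -0.13901147  1.48507552]
```

```bash
python3 -m crank '[[-1.5,0.5,34,0,0,0,1],[0,0,20,0,0,0,1],[0,0,0,0,0,0,1],[0,0,0,0,0,0,0.4],[0,0,0,0,0,0,0.4],[0,0,0,0,0,0,0.4],[0,0,-50,0,0,0,0.4],[0,0,-55,0,0,0,0.4]]';python3 -m crank '[[0,0,-55,0,0,0,0.4],[-37,-44,0,0,0,0,0.4],[-37,-44,0,0,0,0,0.4],[-37,-44,0,0,0,0,0.4],[0,-45,0,0,0,0,0.4],[0,-45,0,0,0,0,0.4],[0,0,0,0,0,0,0.4],[0,0,0,0,0,0,0.4]]'
python3 - <<'E'
from h import *
s=read_camera("scene");cv2.imwrite("pics/c2.png",cv2.resize(s[150:350,190:390],None,fx=3,fy=3))
st=get_state();print(st["tcp_pos"],st["orientation"],st["finger_gap"],st["wrist_force"])
E
```

```text
clock: 14.45
tcp_pos: [0.4009, 0.2201, 0.3088]
orientation: [-0.001, 0.0, 1.0, -0.0]
wrist_force: [0.5, 0.9, -0.7]
finger_gap: 0.0516
clock: 15.45
tcp_pos: [0.5122, -0.0016, 0.363]
orientation: [0.0, 0.0, 1.0, 0.0]
wrist_force: [-0.6, 0.2, -1.4]
finger_gap: 0.0516
[ 0.51223202 -0.00107137  0.36294359] [ 9.79328884e-05 -2.67987211e-04  9.99999933e-01  2.30608180e-04] 0.05196383231285073 [-0.45615102  0.20915489 -1.16157483]
```

View pics/c2.png

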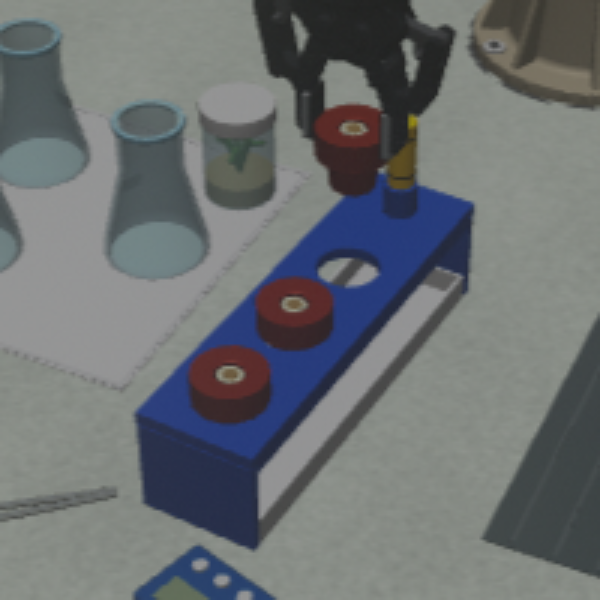

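```bash
python3 -m crank '[[1.8,-0.8,35,0,0,0,0.4],[0,0,35,0,0,0,0.4],[0,0,20,0,0,0,0.4],[0,0,7,0,0,0,0.4],[0,0,2,0,0,0,0.4],[0,0,1,0,0,0,0.4],[0,0,0,0,0,0,0.4],[0,0,0,0,0,0,0.4]]'
```

```text
clock: 16.5
tcp_pos: [0.5107, -0.0022, 0.2634]
orientation: [0.0, -0.0, 1.0, 0.0]
wrist_force: [-1.3, 1.9, 4.0]
finger_gap: 0.0516
```

Contact is at the same height as before, 0.2634, so it's seated. I'll release.

```bash
python3 -m crank '[[0,0,0,0,0,0,1],[0,0,0,0,0,0,1],[0,0,0,0,0,0,1],[0,0,-40,0,0,0,1],[0,0,-50,0,0,0,1],[0,0,0,0,0,0,1],[0,0,0,0,0,0,1],[0,0,0,0,0,0,1]]'
python3 - <<'E'
from h import *
s=read_camera("scene");cv2.imwrite("pics/c4.png",cv2.resize(s[150:350,190:390],None,fx=3,fy=3))
t=read_camera("top")
H,S,V=cv2.split(cv2.cvtColor(t,cv2.COLOR_BGR2HSV))
for e in ell(((H<8)|(H>172))&(S>110),200,700): print(np.round(e[0],1),np.round(e[1],1),ray("top",*e[0],.107).round(4))
cv2.imwrite("pics/c4t.png",cv2.resize(t[160:350,280:500],None,fx=3,fy=3))
st=get_state();print(st["tcp_pos"],st["orientation"],st["finger_gap"],st["wrist_force"])
E
```

```text
clock: 17.5
tcp_pos: [0.5101, -0.0024, 0.3513]
orientation: [-0.001, 0.0, 1.0, 0.0]
wrist_force: [0.2, 0.3, -0.7]
finger_gap: 0.0853
[320.5 190.2] [21.5 22.5] [ 0.6703 -0.009   0.107 ]
[ 0.51016675 -0.00243207  0.35139692] [-1.20692308e-03  2.29856134e-05  9.99999249e-01  2.13914418e-04] 0.08536289689596399 [-0.45919371  0.20345136 -0.32697298]
```

View pics/c4.png

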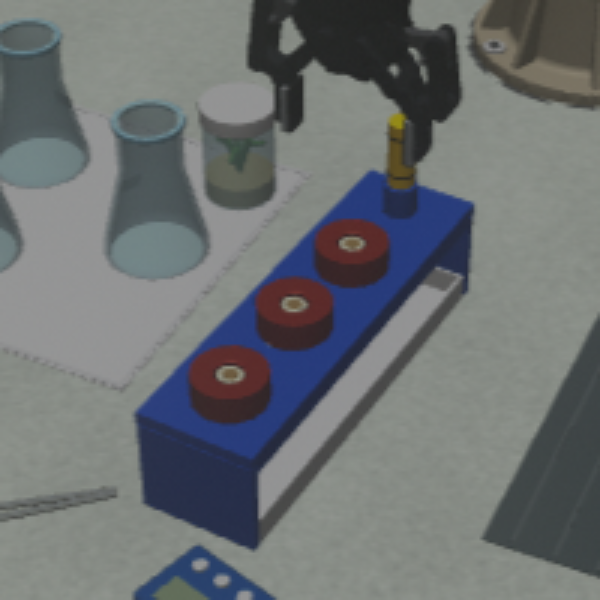

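View pics/c4t.png

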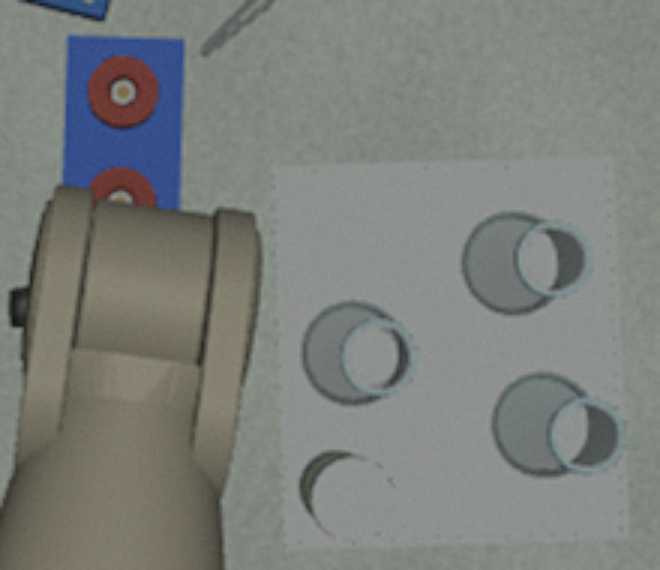

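All three are seated. Now the rod.

```bash
python3 -m crank '[[39.5,2.2,0,0,0,0,1],[39,2.2,0,0,0,0,1],[0,0,0,0,0,0,1],[0,0,30,0,0,0,1],[0,0,27,0,0,0,1],[0,0,0,0,0,0,1],[0,0,0,0,0,0,1],[0,0,0,0,0,0,1]]' 60
python3 - <<'E'
from h import *
st=get_state();print(st["tcp_pos"],st["orientation"],st["finger_gap"],st["wrist_force"])
s=read_camera("scene");cv2.imwrite("pics/d1.png",cv2.resize(s[130:280,250:400],None,fx=4,fy=4))
E
```

```text
clock: 18.6
tcp_pos: [0.4329, 0.0018, 0.2967]
orientation: [0.001, 0.0, 1.0, -0.0]
wrist_force: [-0.5, 0.8, -0.1]
finger_gap: 0.0854
[0.43289956 0.00178813 0.29673109] [ 9.92019872e-04  4.99025909e-06  9.99999500e-01 -1.29355546e-04] 0.0853760073834221 [-0.53119237  0.79398913 -0.11912514]
```

View pics/d1.png

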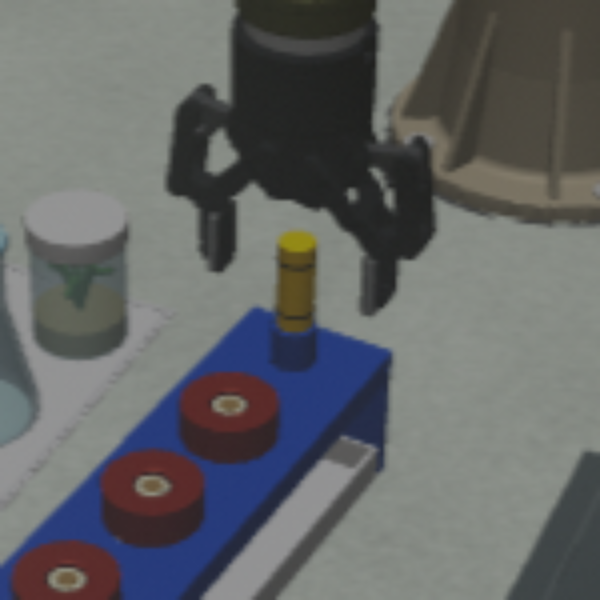

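```bash
python3 -m crank '[[1.3,0,2,0,0,0,1],[0,0,1,0,0,0,1],[0,0,0,0,0,0,0.5],[0,0,0,0,0,0,0.1],[0,0,0,0,0,0,0.1],[0,0,0,0,0,0,0.1],[0,0,0,0,0,0,0.1],[0,0,0,0,0,0,0.1]]' 60
python3 - <<'E'
from h import *
st=get_state();print(st["tcp_pos"],st["orientation"],st["finger_gap"],st["wrist_force"])
E
```

```text
clock: 19.65
tcp_pos: [0.4308, 0.0019, 0.2928]
orientation: [0.0, 0.0, 1.0, -0.0]
wrist_force: [-1.4, -0.2, 2.3]
finger_gap: 0.0205
[0.43083995 0.00188593 0.29282977] [ 1.16161651e-04  4.54230524e-05  9.99999992e-01 -3.77472033e-05] 0.02045031623419065 [-1.36110319 -0.21338787  2.29933754]
```

```bash
python3 -m crank '[[0,0,-30,0,0,0,0.1],[0,0,-35,0,0,0,0.1],[0,0,-35,0,0,0,0.1],[0,0,-35,0,0,0,0.1],[-26.5,-1.4,0,0,0,0,0.1],[-26.5,-1.4,0,0,0,0,0.1],[-26.5,-1.4,0,0,0,0,0.1],[0,0,0,0,0,0,0.1]]'
python3 - <<'E'
from h import *
for p in((307,231),(287.7,251.3),(266.7,275)): print(ray("scene",*p,.105).round(4))
st=get_state();print(st["tcp_pos"],st["orientation"],st["finger_gap"],st["wrist_force"])
s=read_camera("scene");cv2.imwrite("pics/d2.png",cv2.resize(s[110:310,230:380],None,fx=4,fy=3))
t=read_camera("top");
H,S,V=cv2.split(cv2.cvtColor(t,cv2.COLOR_BGR2HSV))
for e in ell(((H<8)|(H>172))&(S>110),200,700): print(np.round(e[0],1),np.round(e[1],1),ray("top",*e[0],.107).round(4))
E
```

```text
clock: 20.65
tcp_pos: [0.5116, -0.0025, 0.4267]
orientation: [-0.0, -0.0, 1.0, 0.0]
wrist_force: [-1.0, 0.2, -0.2]
finger_gap: 0.0207
[ 0.5095 -0.0011  0.105 ]
[ 0.5892 -0.006   0.105 ]
[ 0.6728 -0.0085  0.105 ]
[ 0.51160332 -0.0024677   0.42671617] [-3.62514593e-04 -4.87988928e-06  9.99999920e-01  1.68730773e-04] 0.020708275712865685 [-0.98936306  0.21640981 -0.2248239 ]
[320.5 190.1] [21.5 22.6] [ 0.6704 -0.0091  0.107 ]
```

View pics/d2.png

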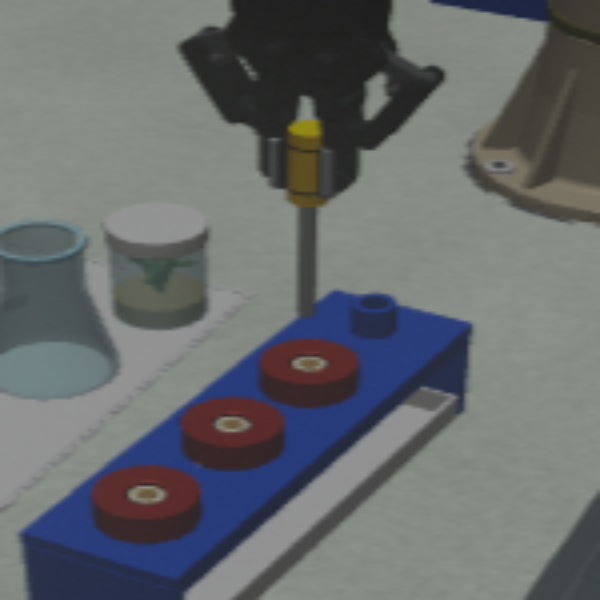

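The rod is upright over seat 1. I'll push it down through the bore.

```bash
python3 -m crank '[[1.3,0.6,20,0,0,0,0.1],[0,0,14,0,0,0,0.1],[0,0,8,0,0,0,0.1],[0,0,8,0,0,0,0.1],[0,0,8,0,0,0,0.1],[0,0,10,0,0,0,0.1],[0,0,15,0,0,0,0.1],[0,0,16,0,0,0,0.1]]'
python3 - <<'E'
from h import *
st=get_state();print(st["tcp_pos"],st["orientation"],st["finger_gap"],st["wrist_force"])
s=read_camera("scene");cv2.imwrite("pics/d3.png",cv2.resize(s[110:310,230:380],None,fx=4,fy=3))
E
```

```text
clock: 21.75
tcp_pos: [0.5089, -0.0017, 0.3276]
orientation: [-0.0, 0.0, 1.0, 0.0]
wrist_force: [0.1, -1.1, -0.2]
finger_gap: 0.0203
[ 0.50894293 -0.00165789  0.32757107] [-5.87534222e-05  4.06661530e-06  9.99999997e-01  5.24295152e-05] 0.02033099747741051 [ 0.10955618 -1.13391676 -0.15569875]
```

View pics/d3.png

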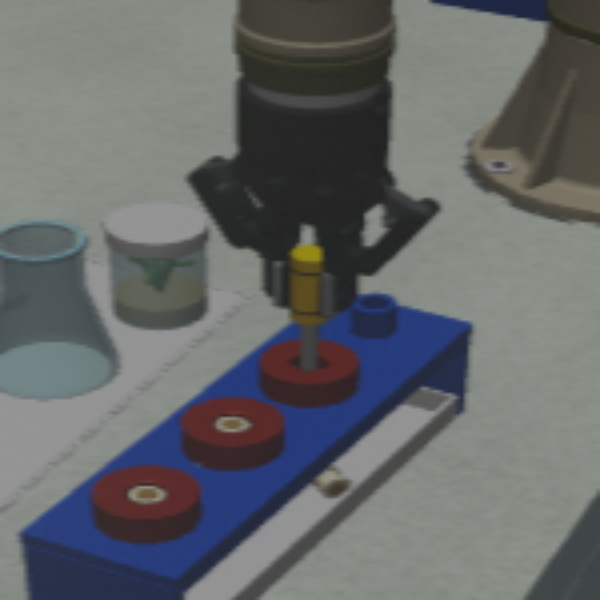

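Filter 1 dropped into the tray (crop position about (332,480)). Next is seat 2.

```bash
python3 -m crank '[[0,0,-30,0,0,0,0.1],[0,0,-30,0,0,0,0.1],[0,0,-25,0,0,0,0.1],[0,0,0,0,0,0,0.1],[-40,-2.4,0,0,0,0,0.1],[-40,-2.4,0,0,0,0,0.1],[0,0,0,0,0,0,0.1],[0,0,0,0,0,0,0.1]]'
python3 - <<'E'
from h import *
st=get_state();print(st["tcp_pos"],st["orientation"],st["finger_gap"],st["wrist_force"])
s=read_camera("scene");cv2.imwrite("pics/d4.png",cv2.resize(s[110:310,230:380],None,fx=4,fy=3))
E
```

```text
clock: 22.8
tcp_pos: [0.5885, -0.0064, 0.4119]
orientation: [-0.002, -0.0, 1.0, 0.0]
wrist_force: [0.3, -0.0, -1.8]
finger_gap: 0.0205
[ 0.58847245 -0.00639867  0.4119306 ] [-1.64466078e-03 -2.66478309e-05  9.99998605e-01  2.90928938e-04] 0.02047239254846009 [ 0.26717547 -0.03100618 -1.80038834]
```

View pics/d4.png

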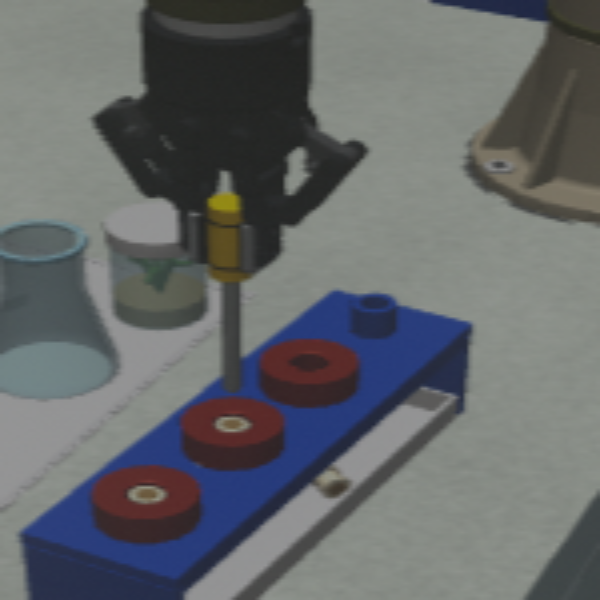

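Bore 1 is clear. The rod is over seat 2 with its tip at about z 0.134, so I'll push.

```bash
python3 -m crank '[[-0.5,0,14,0,0,0,0.1],[0,0,8,0,0,0,0.1],[0,0,8,0,0,0,0.1],[0,0,8,0,0,0,0.1],[0,0,8,0,0,0,0.1],[0,0,10,0,0,0,0.1],[0,0,14,0,0,0,0.1],[0,0,14,0,0,0,0.1]]'
python3 - <<'E'
from h import *
st=get_state();print(st["tcp_pos"],st["orientation"],st["finger_gap"],st["wrist_force"])
s=read_camera("scene");cv2.imwrite("pics/d5.png",cv2.resize(s[110:310,230:380],None,fx=4,fy=3))
E
python3 -m crank '[[0,0,-30,0,0,0,0.1],[0,0,-30,0,0,0,0.1],[0,0,-25,0,0,0,0.1],[0,0,0,0,0,0,0.1],[-40,-2,0,0,0,0,0.1],[-40,-2,0,0,0,0,0.1],[0,0,0,0,0,0,0.1],[0,0,0,0,0,0,0.1]]'
python3 - <<'E'
from h import *
st=get_state();print(st["tcp_pos"],st["orientation"],st["finger_gap"],st["wrist_force"])
s=read_camera("scene");cv2.imwrite("pics/d6.png",cv2.resize(s[110:310,230:380],None,fx=4,fy=3))
E
```

```text
clock: 23.85
tcp_pos: [0.5894, -0.0065, 0.3285]
orientation: [-0.0, 0.0, 1.0, 0.0]
wrist_force: [0.3, -0.3, -0.6]
finger_gap: 0.0206
[ 0.58941549 -0.00648657  0.32848924] [-1.97194964e-04  1.20712870e-05  9.99999979e-01  5.75347125e-05] 0.02063491364154513 [ 0.31203011 -0.28215172 -0.56943914]
clock: 24.9
tcp_pos: [0.6691, -0.0104, 0.4128]
orientation: [-0.002, -0.0, 1.0, 0.0]
wrist_force: [0.1, -0.4, -1.0]
finger_gap: 0.0207
[ 0.66909089 -0.01042856  0.41279266] [-1.62657629e-03 -1.53013309e-05  9.99998644e-01  2.55853078e-04] 0.020731702628945275 [ 0.05436607 -0.37868294 -1.02178096]
```

View pics/d5.png

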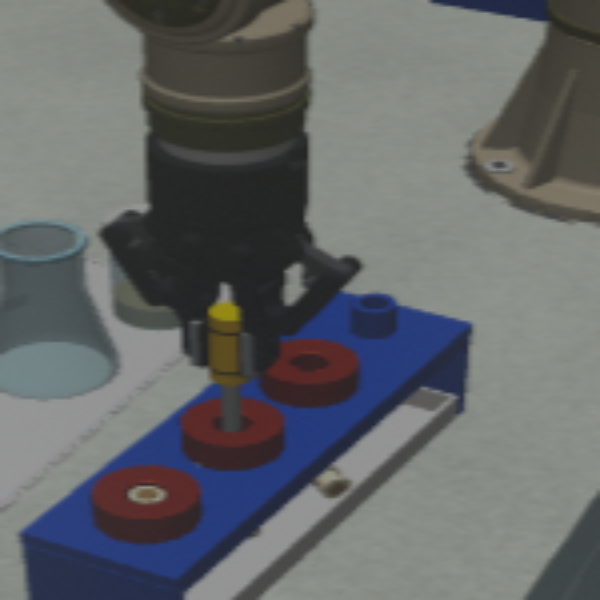

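View pics/d6.png

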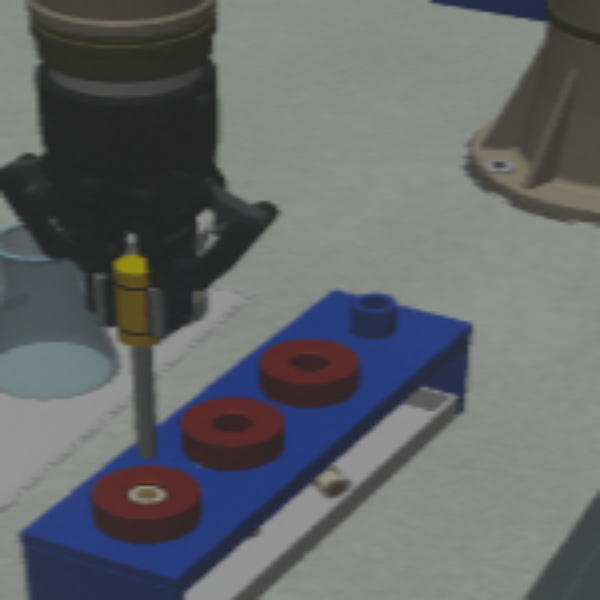

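Bore 2 is clear too, and a second filter shows just under the plate edge at (255,533). The rod is over seat 3.

```bash
python3 -m crank '[[-1.2,0.8,14,0,0,0,0.1],[0,0,8,0,0,0,0.1],[0,0,8,0,0,0,0.1],[0,0,8,0,0,0,0.1],[0,0,8,0,0,0,0.1],[0,0,10,0,0,0,0.1],[0,0,14,0,0,0,0.1],[0,0,14,0,0,0,0.1]]'
python3 - <<'E'
from h import *
st=get_state();print(st["tcp_pos"],st["finger_gap"],st["wrist_force"])
E
python3 -m crank '[[0,0,-30,0,0,0,0.1],[0,0,-30,0,0,0,0.1],[0,0,-30,0,0,0,0.1],[0,0,-4,0,0,0,0.1],[0,0,0,0,0,0,0.1],[0,0,0,0,0,0,0.1],[0,0,0,0,0,0,0.1],[0,0,0,0,0,0,0.1]]'
python3 - <<'E'
from h import *
st=get_state();print(st["tcp_pos"],st["orientation"],st["finger_gap"],st["wrist_force"])
s=read_camera("scene");cv2.imwrite("pics/d8.png",cv2.resize(s[110:310,220:370],None,fx=4,fy=3))
E
```

```text
clock: 25.95
tcp_pos: [0.6706, -0.0096, 0.3294]
orientation: [-0.0, -0.0, 1.0, 0.0]
wrist_force: [-0.6, -0.3, -2.1]
finger_gap: 0.0206
[ 0.67062205 -0.00964362  0.32943539] 0.020553039929481876 [-0.55034395 -0.29599684 -2.07150326]
clock: 26.95
tcp_pos: [0.6706, -0.0097, 0.424]
orientation: [-0.001, 0.0, 1.0, 0.0]
wrist_force: [-0.8, -0.1, -0.8]
finger_gap: 0.0206
[ 0.67064205 -0.00970408  0.42397658] [-5.18795702e-04  1.65433305e-05  9.99999857e-01  1.25750370e-04] 0.02056349019721011 [-0.83082636 -0.06779063 -0.769321  ]
```

View pics/d8.png

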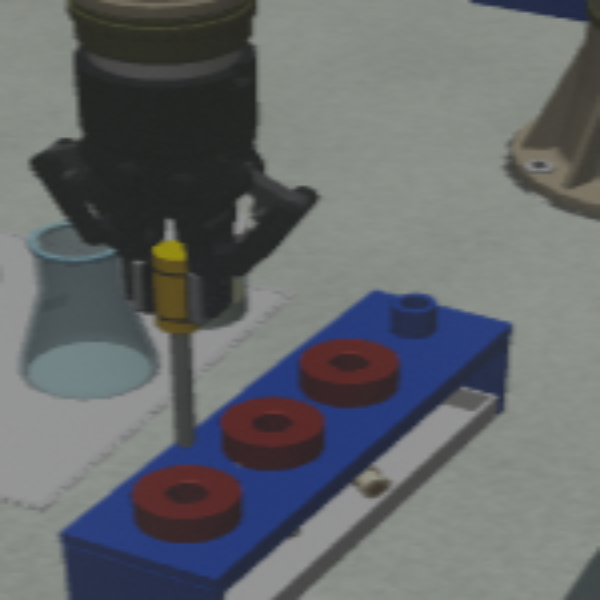

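All three bores are clear. I'll take the rod back to its socket and check the alignment before lowering.

```bash
python3 -m crank '[[48,2.3,0,0,0,0,0.1],[48,2.3,0,0,0,0,0.1],[48,2.3,0,0,0,0,0.1],[48,2.3,0,0,0,0,0.1],[48,2.4,0,0,0,0,0.1],[0,0,0,0,0,0,0.1],[0,0,0,0,0,0,0.1],[0,0,0,0,0,0,0.1]]'
python3 - <<'E'
from h import *
st=get_state();print(st["tcp_pos"],st["orientation"],st["finger_gap"],st["wrist_force"])
s=read_camera("scene");cv2.imwrite("pics/d9.png",cv2.resize(s[100:250,270:390],None,fx=5,fy=4,interpolation=2))
E
```

```text
clock: 28.0
tcp_pos: [0.4318, 0.0017, 0.4248]
orientation: [0.001, 0.0, 1.0, -0.0]
wrist_force: [-0.2, 0.9, -1.2]
finger_gap: 0.0207
[0.43184936 0.00172578 0.4248368 ] [ 5.33700924e-04  2.18429157e-05  9.99999856e-01 -4.19840719e-05] 0.020694157681605128 [-0.15389051  0.8968955  -1.21198274]
```

View pics/d9.png

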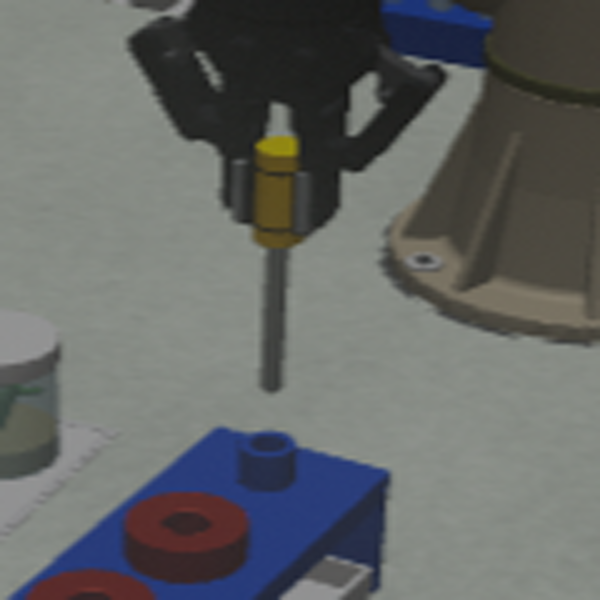

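```bash
python3 - <<'E'
from h import *
print(ray("scene",323.4,211.5,.110),ray("scene",324.2,197,.147),proj("scene",(.4318,.0017,.147)),proj("scene",(.4305,.002,.11)))
E
```

```text
[0.43466751 0.00259289 0.11      ] [0.43193586 0.00217247 0.147     ] [324.03038134 196.91391734] [323.94985955 210.46329643]
```

```bash
python3 -m crank '[[0.3,0.2,25,0,0,0,0.1],[0,0,5,0,0,0,0.1],[0,0,5,0,0,0,0.1],[0,0,5,0,0,0,0.1],[0,0,5,0,0,0,0.1],[0,0,5,0,0,0,0.1],[0,0,0,0,0,0,0.1],[0,0,0,0,0,0,0.1]]'
```

```text
clock: 29.05
tcp_pos: [0.4304, 0.0021, 0.3748]
orientation: [0.0, 0.0, 1.0, 0.0]
wrist_force: [0.7, -0.6, -1.7]
finger_gap: 0.0208
```

The tip is inside the socket with no contact force.

```bash
python3 -m crank '[[0,0,20,0,0,0,0.1],[0,0,20,0,0,0,0.1],[0,0,20,0,0,0,0.1],[0,0,14,0,0,0,0.1],[0,0,4,0,0,0,0.1],[0,0,2,0,0,0,0.1],[0,0,0,0,0,0,0.1],[0,0,0,0,0,0,0.1]]'
```

```text
clock: 30.05
tcp_pos: [0.4306, 0.0021, 0.2952]
orientation: [0.001, 0.0, 1.0, -0.0]
wrist_force: [-0.3, 0.1, -1.3]
finger_gap: 0.0207
```

```bash
python3 -m crank '[[0,0,1,0,0,0,0.1],[0,0,1,0,0,0,0.1],[0,0,0,0,0,0,0.1],[0,0,0,0,0,0,0.5],[0,0,0,0,0,0,1],[0,0,0,0,0,0,1],[0,0,0,0,0,0,1],[0,0,0,0,0,0,1]]'
python3 -m crank '[[0,0,-40,0,0,0,1],[0,0,-50,0,0,0,1],[0,0,0,0,0,0,1],[30,50,0,0,0,0,1],[20,55,0,0,0,0,1],[0,60,0,0,0,0,1],[0,60,0,0,0,0,1],[0,0,0,0,0,0,1]]'
python3 - <<'E'
from h import *
st=get_state();print(st["tcp_pos"],st["orientation"])
s=read_camera("scene");cv2.imwrite("pics/e1.png",cv2.resize(s[130:330,130:380],None,fx=3,fy=3))
t=read_camera("top");cv2.imwrite("pics/e1t.png",cv2.resize(t[160:350,280:500],None,fx=3,fy=3));cv2.imwrite("pics/e1full.png",t)
H,S,V=cv2.split(cv2.cvtColor(t,cv2.COLOR_BGR2HSV))
for e in ell(((H<8)|(H>172))&(S>110),200,700): print(np.round(e[0],1),np.round(e[1],1),ray("top",*e[0],.107).round(4))
E
```

```text
clock: 31.05
tcp_pos: [0.4304, 0.0021, 0.2927]
orientation: [0.0, -0.0, 1.0, 0.0]
wrist_force: [0.4, 1.1, -0.1]
finger_gap: 0.0856
clock: 32.05
tcp_pos: [0.3795, 0.2305, 0.3818]
orientation: [-0.0, -0.004, 1.0, 0.0]
wrist_force: [-0.4, -0.9, -0.3]
finger_gap: 0.0856
[0.3795131  0.23054008 0.38175379] [-3.81176415e-04 -3.57550305e-03  9.99993511e-01  2.17832082e-04]
[318.2 262.4] [21.9 22. ] [ 0.5081 -0.0008  0.107 ]
[319.6 227.2] [21.9 22. ] [ 0.5867 -0.0055  0.107 ]
[320.4 190.4] [21.5 22.4] [ 0.6698 -0.0089  0.107 ]
```

View pics/e1.png

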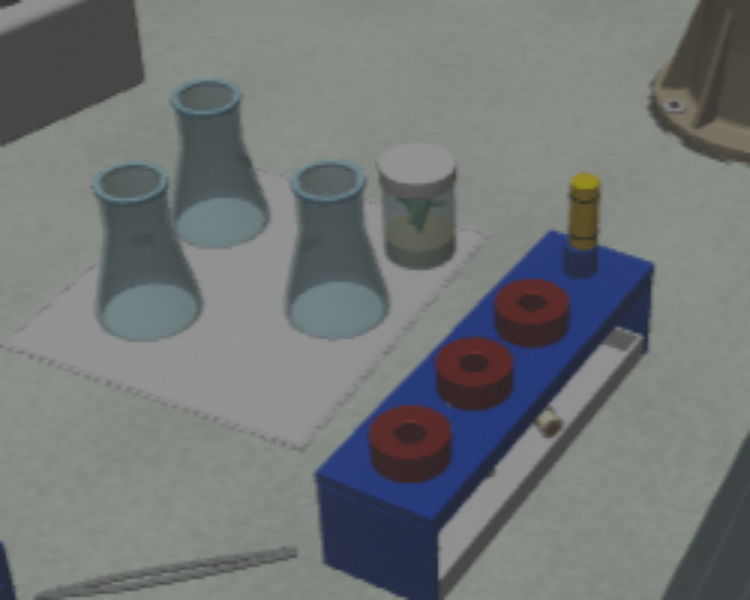

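View pics/e1t.png

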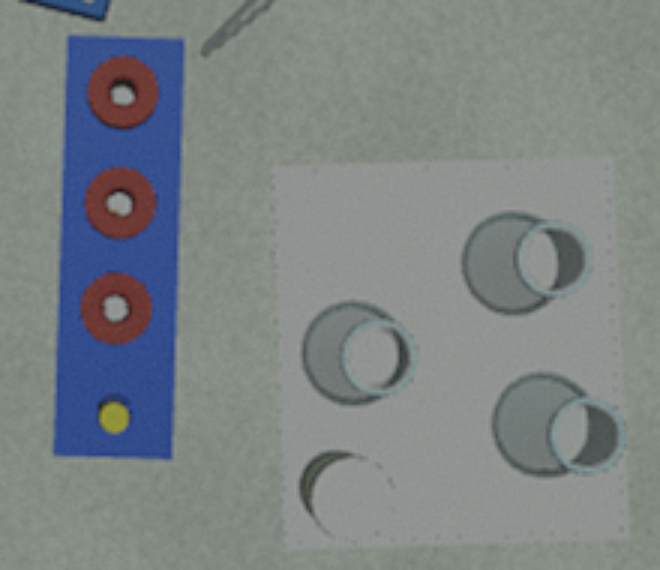

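The rod hangs in its socket, the bores are clear and the flasks haven't moved. The third filter is out of sight under the plate. I'll take the stopper in seat 3 to flask 1, the far one.

```bash
python3 -m crank '[[-48.4,-40,0,0,0,0,1],[-48.4,-40,0,0,0,0,1],[-48.4,-40,0,0,0,0,1],[-48.4,-40,0,0,0,0,1],[-48.4,-40,0,0,0,0,1],[-48.4,-40,0,0,0,0,1],[0,0,40,0,0,0,1],[0,0,40,0,0,0,1]]' 40
python3 -m crank '[[0,0,0,0,0,0,1],[0,0,0,0,0,0,1],[0,0,0,0,0,0,1],[0,0,0,0,0,0,1],[0,0,0,0,0,0,1],[0,0,0,0,0,0,1],[0,0,0,0,0,0,1],[0,0,0,0,0,0,1]]'
```

```text
clock: 33.15
tcp_pos: [0.6698, -0.0157, 0.3011]
orientation: [-0.0, 0.003, 1.0, -0.0]
wrist_force: [0.1, 0.7, -0.8]
finger_gap: 0.0853
clock: 34.15
tcp_pos: [0.6694, -0.0117, 0.3026]
orientation: [-0.0, -0.0, 1.0, 0.0]
wrist_force: [-0.9, 0.4, -0.4]
finger_gap: 0.085
```

```bash
python3 -m crank '[[-0.6,2.3,25,0,0,0,1],[0,0,16,0,0,0,1],[0,0,0,0,0,0,1],[0,0,0,0,0,0,1],[0,0,0,0,0,0,0.4],[0,0,0,0,0,0,0.4],[0,0,0,0,0,0,0.4],[0,0,0,0,0,0,0.4]]' 40
python3 - <<'E'
from h import *
st=get_state();print(st["tcp_pos"],st["orientation"],st["finger_gap"],st["wrist_force"])
E
python3 -m crank '[[0,0,-30,0,0,0,0.4],[0,0,-40,0,0,0,0.4],[0,0,-50,0,0,0,0.4],[17,-45,0,0,0,0,0.4],[17,-45,0,0,0,0,0.4],[19,-45,0,0,0,0,0.4],[19,-45,0,0,0,0,0.4],[19,-45,0,0,0,0,0.4]]'
python3 -m crank '[[19,-45,0,0,0,0,0.4],[19,-45,0,0,0,0,0.4],[0,0,0,0,0,0,0.4],[0,0,0,0,0,0,0.4],[0,0,0,0,0,0,0.4],[0,0,0,0,0,0,0.4],[0,0,0,0,0,0,0.4],[0,0,0,0,0,0,0.4]]'
python3 - <<'E'
from h import *
st=get_state();print(st["tcp_pos"],st["orientation"],st["finger_gap"],st["wrist_force"])
s=read_camera("scene");cv2.imwrite("pics/f1.png",cv2.resize(s[80:280,110:310],None,fx=3,fy=3))
cv2.imwrite("pics/f1f.png",s)
E
```

```text
clock: 35.15
tcp_pos: [0.6704, -0.0095, 0.263]
orientation: [0.001, -0.0, 1.0, -0.0]
wrist_force: [-1.5, -0.7, 5.0]
finger_gap: 0.0523
[ 0.67040607 -0.00949854  0.26303216] [ 1.06864149e-03 -4.64035485e-07  9.99999425e-01 -9.02167346e-05] 0.05229893477936273 [-1.51773363 -0.70123282  4.99286861]
clock: 36.15
tcp_pos: [0.5782, -0.2358, 0.3814]
orientation: [-0.0, -0.0, 1.0, 0.0]
wrist_force: [0.5, -1.1, -0.9]
finger_gap: 0.0522
clock: 37.15
tcp_pos: [0.5413, -0.3241, 0.3817]
orientation: [0.0, -0.0, 1.0, 0.0]
wrist_force: [-0.8, 0.0, -1.7]
finger_gap: 0.0524
[ 0.54128054 -0.32405318  0.3817139 ] [ 5.10205136e-05 -3.66518607e-04  9.99999931e-01  1.57007551e-05] 0.05241721813362311 [-0.8159925   0.02116878 -1.66484026]
```

View pics/f1.png

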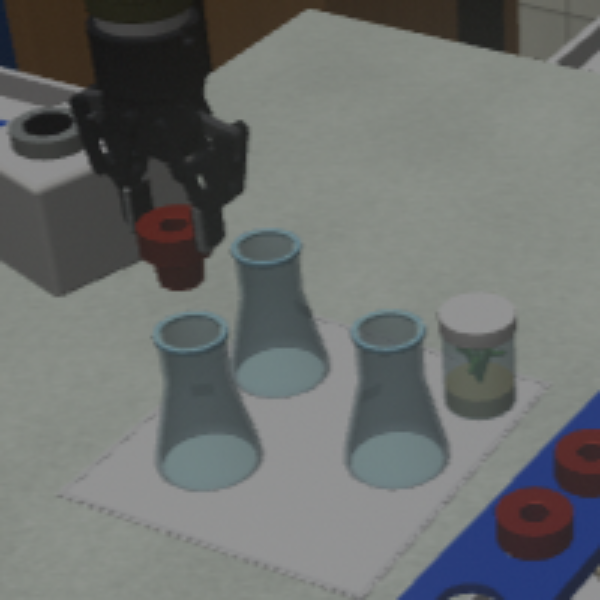

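```bash
python3 -m crank '[[3.2,-0.9,0,0,0,0,0.4],[0,0,20,0,0,0,0.4],[0,0,15,0,0,0,0.4],[0,0,8,0,0,0,0.4],[0,0,5,0,0,0,0.4],[0,0,0,0,0,0,0.4],[0,0,0,0,0,0,0.4],[0,0,0,0,0,0,0.4]]'
python3 - <<'E'
from h import *
st=get_state();print(st["tcp_pos"],st["orientation"],st["finger_gap"],st["wrist_force"])
s=read_camera("scene");cv2.imwrite("pics/f2.png",cv2.resize(s[80:280,110:310],None,fx=3,fy=3))
E
```

```text
clock: 38.2
tcp_pos: [0.538, -0.3255, 0.3342]
orientation: [0.0, -0.0, 1.0, -0.0]
wrist_force: [0.2, -0.1, -1.2]
finger_gap: 0.0521
[ 0.53800871 -0.32546607  0.33421275] [ 4.10372749e-04 -3.57051550e-05  9.99999881e-01 -2.60637037e-04] 0.052062904263128595 [ 0.16809845 -0.07630434 -1.1916526 ]
```

View pics/f2.png

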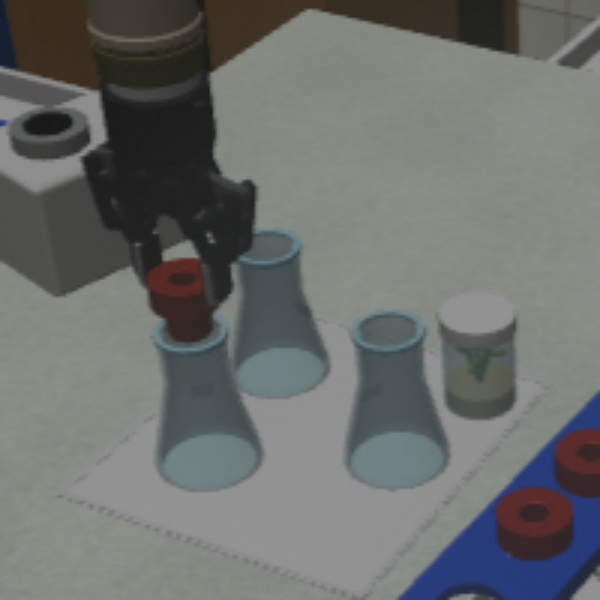

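The plug foot sits centred over the mouth at (190,330), so I'll lower it.

```bash
python3 -m crank '[[0,0,5,0,0,0,0.4],[0,0,5,0,0,0,0.4],[0,0,5,0,0,0,0.4],[0,0,5,0,0,0,0.4],[0,0,3,0,0,0,0.4],[0,0,2,0,0,0,0.4],[0,0,0,0,0,0,0.4],[0,0,0,0,0,0,0.4]]'
python3 - <<'E'
from h import *
st=get_state();print(st["tcp_pos"],st["orientation"],st["finger_gap"],st["wrist_force"])
s=read_camera("scene");cv2.imwrite("pics/f3.png",cv2.resize(s[80:280,110:310],None,fx=3,fy=3))
E
```

```text
clock: 39.25
tcp_pos: [0.5379, -0.3254, 0.3089]
orientation: [0.0, 0.0, 1.0, -0.0]
wrist_force: [-0.6, -0.7, -1.3]
finger_gap: 0.0524
[ 0.53792059 -0.32542133  0.30886756] [ 1.73124650e-04  3.08791518e-06  9.99999982e-01 -7.14611938e-05] 0.05244735476181867 [-0.63123662 -0.7144802  -1.33789161]
```

View pics/f3.png

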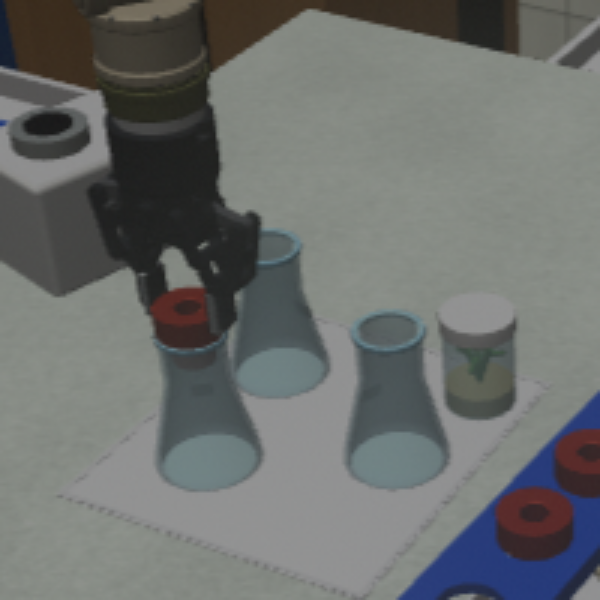

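It's in, with the head nearly on the rim. I'll lower until there's light contact, then release slowly.

```bash
python3 -m crank '[[0,0,1,0,0,0,0.4],[0,0,1,0,0,0,0.4],[0,0,1,0,0,0,0.4],[0,0,0,0,0,0,0.4],[0,0,0,0,0,0,0.4],[0,0,0,0,0,0,0.4],[0,0,0,0,0,0,0.4],[0,0,0,0,0,0,0.4]]'
```

```text
clock: 40.3
tcp_pos: [0.5379, -0.3253, 0.3081]
orientation: [0.001, -0.0, 1.0, -0.001]
wrist_force: [-2.8, 2.3, 10.3]
finger_gap: 0.0525
```

```bash
python3 -m crank '[[0,0,-1.5,0,0,0,0.4],[0,0,0,0,0,0,0.65],[0,0,0,0,0,0,0.8],[0,0,0,0,0,0,1],[0,0,0,0,0,0,1],[0,0,-30,0,0,0,1],[0,0,-40,0,0,0,1],[0,0,0,0,0,0,1]]'
python3 - <<'E'
from h import *
st=get_state();print(st["tcp_pos"],st["orientation"],st["finger_gap"],st["wrist_force"])
s=read_camera("scene");cv2.imwrite("pics/f4.png",cv2.resize(s[80:280,110:310],None,fx=3,fy=3))
E
```

```text
clock: 41.3
tcp_pos: [0.5386, -0.326, 0.381]
orientation: [0.003, -0.0, 1.0, -0.002]
wrist_force: [-0.1, -0.7, 0.3]
finger_gap: 0.085
[ 0.53863113 -0.32595895  0.38097599] [ 2.68791944e-03 -2.33232211e-05  9.99994220e-01 -2.08195218e-03] 0.08501639346692166 [-0.06248739 -0.6512677   0.26960974]
```

View pics/f4.png

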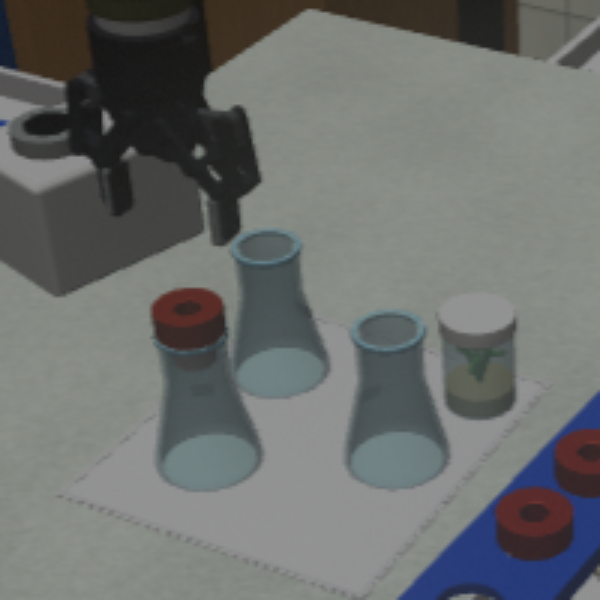

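Flask 1 is closed and level. Next, the stopper in seat 2 goes to flask 3.

```bash
python3 -m crank '[[-8.2,53.3,0,0,0,0,1],[-8.2,53.3,0,0,0,0,1],[-8.2,53.3,0,0,0,0,1],[-8.2,53.3,0,0,0,0,1],[-8.2,53.3,0,0,0,0,1],[-8,53.3,0,0,0,0,1],[0,0,40,0,0,0,1],[0,0,40,0,0,0,1]]' 40
python3 -m crank '[[0,0,0,0,0,0,1],[0,0,0,0,0,0,1],[0,0,0,0,0,0,1],[0,0,0,0,0,0,1],[0,0,0,0,0,0,1],[0,0,0,0,0,0,1],[0,0,0,0,0,0,1],[0,0,0,0,0,0,1]]'
```

```text
clock: 42.35
tcp_pos: [0.5865, -0.0042, 0.2953]
orientation: [-0.0, -0.001, 1.0, 0.0]
wrist_force: [-0.2, 0.0, 0.5]
finger_gap: 0.0855
clock: 43.35
tcp_pos: [0.5868, -0.0056, 0.2972]
orientation: [-0.0, 0.0, 1.0, 0.0]
wrist_force: [-0.6, 0.4, 0.8]
finger_gap: 0.0853
```

```bash
python3 -m crank '[[-1,0,20,0,0,0,1],[0,0,15.5,0,0,0,1],[0,0,0,0,0,0,1],[0,0,0,0,0,0,1],[0,0,0,0,0,0,0.4],[0,0,0,0,0,0,0.4],[0,0,0,0,0,0,0.4],[0,0,0,0,0,0,0.4]]' 40
python3 - <<'E'
from h import *
st=get_state();print(st["tcp_pos"],st["orientation"],st["finger_gap"],st["wrist_force"])
E
python3 -m crank '[[0,0,-30,0,0,0,0.4],[0,0,-40,0,0,0,0.4],[0,0,-50,0,0,0,0.4],[25.6,-48.6,0,0,0,0,0.4],[25.6,-48.6,0,0,0,0,0.4],[25.6,-48.6,0,0,0,0,0.4],[25.6,-48.6,0,0,0,0,0.4],[25.6,-48.6,0,0,0,0,0.4]]'
python3 -m crank '[[25.6,-48.6,0,0,0,0,0.4],[25.6,-48.6,0,0,0,0,0.4],[0,0,0,0,0,0,0.4],[0,0,0,0,0,0,0.4],[0,0,0,0,0,0,0.4],[0,0,0,0,0,0,0.4],[0,0,0,0,0,0,0.4],[0,0,0,0,0,0,0.4]]'
python3 - <<'E'
from h import *
st=get_state();print(st["tcp_pos"],st["orientation"],st["finger_gap"],st["wrist_force"])
s=read_camera("scene");cv2.imwrite("pics/g1.png",cv2.resize(s[60:260,110:310],None,fx=3,fy=3))
E
```

```text
clock: 44.35
tcp_pos: [0.5881, -0.0057, 0.2629]
orientation: [0.001, 0.0, 1.0, -0.0]
wrist_force: [-0.8, 0.3, 6.1]
finger_gap: 0.053
[ 0.58814584 -0.00567353  0.26288242] [ 9.00858385e-04  3.59317395e-05  9.99999570e-01 -2.18753341e-04] 0.053012361114619634 [-0.76567346  0.31382345  6.10804604]
clock: 45.35
tcp_pos: [0.4588, -0.2499, 0.3817]
orientation: [0.0, -0.0, 1.0, -0.0]
wrist_force: [0.6, -0.5, -0.8]
finger_gap: 0.0528
clock: 46.35
tcp_pos: [0.4089, -0.3454, 0.3817]
orientation: [0.0, -0.0, 1.0, -0.0]
wrist_force: [-0.5, 0.2, -0.2]
finger_gap: 0.0529
[ 0.40894026 -0.34536766  0.38172368] [ 5.32176507e-05 -4.22489798e-04  9.99999909e-01 -7.74127645e-06] 0.052878501012281094 [-0.49778652  0.16088995 -0.16616759]
```

View pics/g1.png

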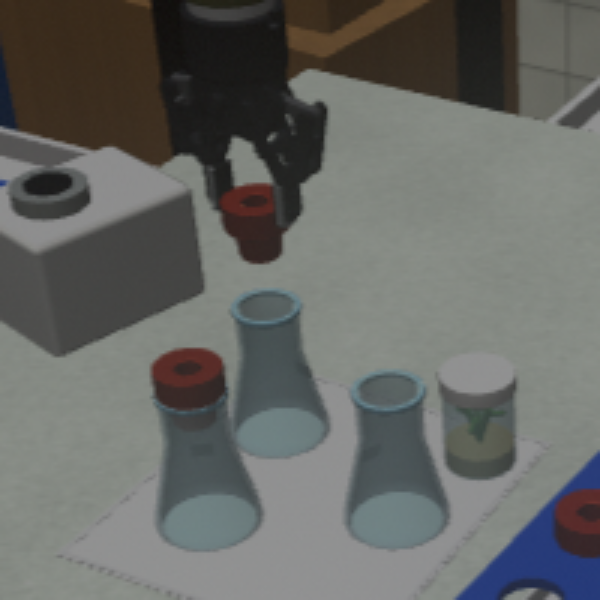

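Flask 3's mouth is at its measured spot, (198,162) in full-frame pixels. I'll lower to just above it.

```bash
python3 -m crank '[[0.4,0,20,0,0,0,0.4],[0,0,15,0,0,0,0.4],[0,0,8,0,0,0,0.4],[0,0,4,0,0,0,0.4],[0,0,0,0,0,0,0.4],[0,0,0,0,0,0,0.4],[0,0,0,0,0,0,0.4],[0,0,0,0,0,0,0.4]]'
python3 - <<'E'
from h import *
st=get_state();print(st["tcp_pos"],st["orientation"],st["finger_gap"],st["wrist_force"])
s=read_camera("scene");cv2.imwrite("pics/g2.png",cv2.resize(s[60:260,110:310],None,fx=3,fy=3))
E
```

```text
clock: 47.4
tcp_pos: [0.4083, -0.3458, 0.335]
orientation: [0.0, 0.0, 1.0, -0.0]
wrist_force: [-0.4, 0.7, -1.4]
finger_gap: 0.0525
[ 0.40832264 -0.34583099  0.3349603 ] [ 2.07798091e-04  4.36748099e-06  9.99999965e-01 -1.64764851e-04] 0.05249150963519907 [-0.37399059  0.72385351 -1.35248849]
```

View pics/g2.png

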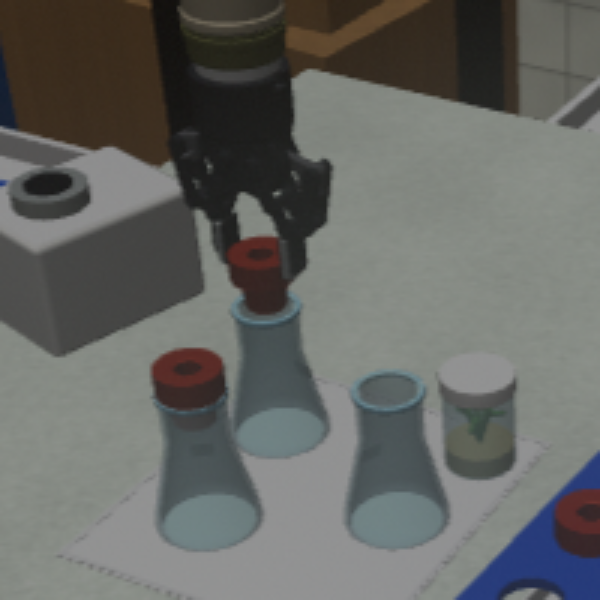

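It's centred, so I'll insert it.

```bash
python3 -m crank '[[0,0,6,0,0,0,0.4],[0,0,6,0,0,0,0.4],[0,0,6,0,0,0,0.4],[0,0,5,0,0,0,0.4],[0,0,2,0,0,0,0.4],[0,0,0,0,0,0,0.4],[0,0,0,0,0,0,0.4],[0,0,0,0,0,0,0.4]]'
```

```text
clock: 48.45
tcp_pos: [0.4083, -0.3459, 0.3099]
orientation: [0.0, 0.0, 1.0, -0.0]
wrist_force: [-0.3, -0.3, -0.6]
finger_gap: 0.0527
```

```bash
python3 -m crank '[[0,0,1,0,0,0,0.4],[0,0,1,0,0,0,0.4],[0,0,0,0,0,0,0.4],[0,0,0,0,0,0,0.4],[0,0,0,0,0,0,0.4],[0,0,0,0,0,0,0.4],[0,0,0,0,0,0,0.4],[0,0,0,0,0,0,0.4]]'
```

```text
clock: 49.45
tcp_pos: [0.4083, -0.3458, 0.3079]
orientation: [0.0, -0.0, 1.0, -0.0]
wrist_force: [-0.7, 0.9, 5.3]
finger_gap: 0.0522
```

Contact at 0.308, as expected. I'll release.

```bash
python3 -m crank '[[0,0,-0.5,0,0,0,0.4],[0,0,0,0,0,0,0.65],[0,0,0,0,0,0,0.8],[0,0,0,0,0,0,1],[0,0,0,0,0,0,1],[0,0,-30,0,0,0,1],[0,0,-40,0,0,0,1],[0,0,0,0,0,0,1]]'
python3 - <<'E'
from h import *
st=get_state();print(st["tcp_pos"],st["orientation"],st["finger_gap"],st["wrist_force"])
s=read_camera("scene");cv2.imwrite("pics/g4.png",cv2.resize(s[60:260,110:310],None,fx=3,fy=3))
E
```

```text
clock: 50.45
tcp_pos: [0.409, -0.3466, 0.3815]
orientation: [0.002, -0.0, 1.0, -0.002]
wrist_force: [0.5, 0.7, -0.3]
finger_gap: 0.0854
[ 0.40897044 -0.34656862  0.38151897] [ 2.15019198e-03 -2.27863534e-05  9.99994811e-01 -2.39887534e-03] 0.08539076706956637 [ 0.45995866  0.72111952 -0.27856947]
```

View pics/g4.png

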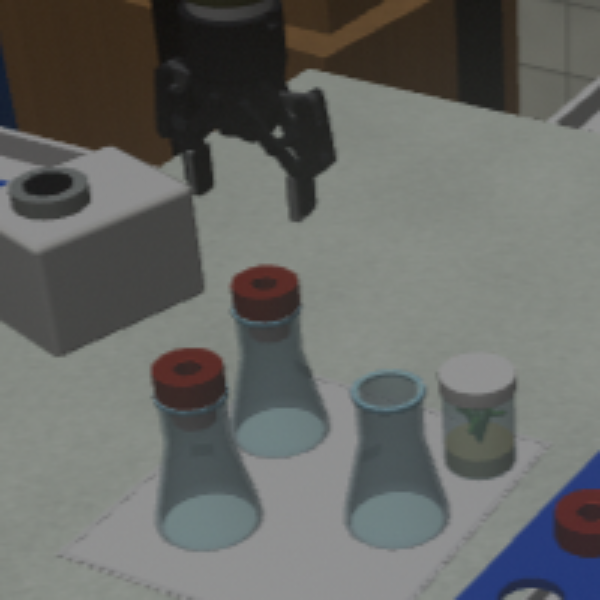

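Flask 3 is closed and level. The last stopper is in seat 1.

```bash
python3 -m crank '[[-16.6,57.6,0,0,0,0,1],[-16.6,57.6,0,0,0,0,1],[-16.6,57.6,0,0,0,0,1],[-16.6,57.6,0,0,0,0,1],[-16.6,57.6,0,0,0,0,1],[-16.6,57.6,0,0,0,0,1],[0,0,40,0,0,0,1],[0,0,40,0,0,0,1]]' 40
python3 -m crank '[[0,0,0,0,0,0,1],[0,0,0,0,0,0,1],[0,0,0,0,0,0,1],[0,0,0,0,0,0,1],[0,0,0,0,0,0,1],[0,0,0,0,0,0,1],[0,0,0,0,0,0,1],[0,0,0,0,0,0,1]]'
```

```text
clock: 51.5
tcp_pos: [0.5076, 0.0013, 0.2964]
orientation: [-0.0, -0.001, 1.0, 0.0]
wrist_force: [0.1, 0.2, -0.6]
finger_gap: 0.0852
clock: 52.5
tcp_pos: [0.5078, -0.0002, 0.2981]
orientation: [-0.0, -0.0, 1.0, 0.0]
wrist_force: [-0.1, 0.3, 0.4]
finger_gap: 0.0853
```

```bash
python3 -m crank '[[-1.2,-1,20,0,0,0,1],[0,0,16.5,0,0,0,1],[0,0,0,0,0,0,1],[0,0,0,0,0,0,1],[0,0,0,0,0,0,0.4],[0,0,0,0,0,0,0.4],[0,0,0,0,0,0,0.4],[0,0,0,0,0,0,0.4]]' 40
python3 - <<'E'
from h import *
st=get_state();print(st["tcp_pos"],st["orientation"],st["finger_gap"],st["wrist_force"])
E
python3 -m crank '[[0,0,-30,0,0,0,0.4],[0,0,-40,0,0,0,0.4],[0,0,-50,0,0,0,0.4],[10.2,-48,0,0,0,0,0.4],[10.2,-48,0,0,0,0,0.4],[10.2,-48,0,0,0,0,0.4],[10.2,-48,0,0,0,0,0.4],[0,0,0,0,0,0,0.4]]'
python3 - <<'E'
from h import *
st=get_state();print(st["tcp_pos"],st["orientation"],st["finger_gap"],st["wrist_force"])
s=read_camera("scene");cv2.imwrite("pics/h1.png",cv2.resize(s[60:260,130:330],None,fx=3,fy=3))
E
```

```text
clock: 53.5
tcp_pos: [0.5095, -0.0013, 0.2626]
orientation: [0.001, 0.0, 1.0, -0.0]
wrist_force: [-1.0, -1.4, 5.0]
finger_gap: 0.0518
[ 0.50946704 -0.00134219  0.26256977] [ 8.57731920e-04  3.06786675e-05  9.99999577e-01 -3.32086629e-04] 0.05179804610435646 [-1.02948027 -1.40821354  5.03867169]
clock: 54.5
tcp_pos: [0.4676, -0.1959, 0.3813]
orientation: [-0.0, 0.003, 1.0, -0.0]
wrist_force: [0.8, 0.4, -0.8]
finger_gap: 0.0515
[ 0.46759383 -0.19591936  0.38125454] [-1.25192122e-04  2.52180969e-03  9.99996812e-01 -1.28951231e-05] 0.05151823454740234 [ 0.79025143  0.41286961 -0.82213972]
```

View pics/h1.png

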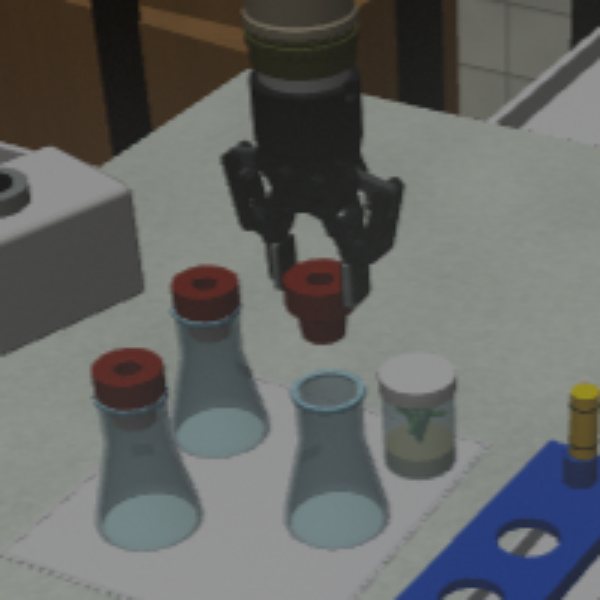

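Flask 2 hasn't moved (mouth at (239,190) full frame). I'll lower.

```bash
python3 -m crank '[[-0.6,0,20,0,0,0,0.4],[0,0,15,0,0,0,0.4],[0,0,8,0,0,0,0.4],[0,0,3,0,0,0,0.4],[0,0,0,0,0,0,0.4],[0,0,0,0,0,0,0.4],[0,0,0,0,0,0,0.4],[0,0,0,0,0,0,0.4]]'
python3 - <<'E'
from h import *
s=read_camera("scene");cv2.imwrite("pics/h2.png",cv2.resize(s[60:260,130:330],None,fx=3,fy=3))
E
```

```text
clock: 55.55
tcp_pos: [0.4689, -0.1932, 0.3359]
orientation: [0.0, 0.0, 1.0, -0.0]
wrist_force: [0.3, -0.4, -0.3]
finger_gap: 0.0515
```

View pics/h2.png

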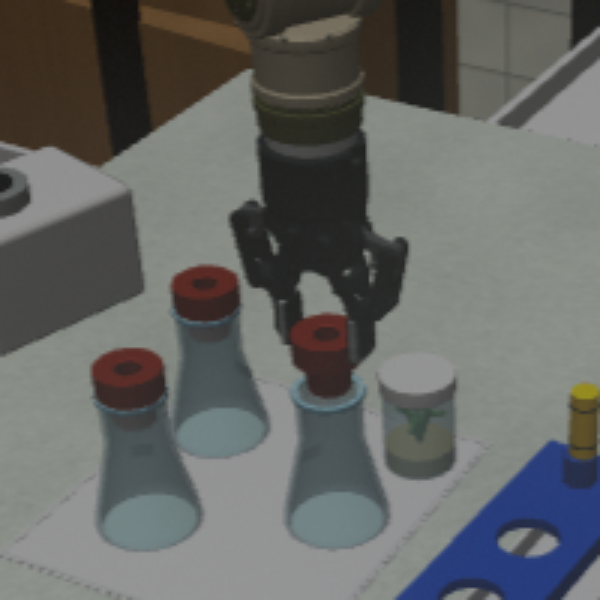

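```bash
python3 -m crank '[[0,0,6,0,0,0,0.4],[0,0,6,0,0,0,0.4],[0,0,6,0,0,0,0.4],[0,0,6,0,0,0,0.4],[0,0,2,0,0,0,0.4],[0,0,0,0,0,0,0.4],[0,0,0,0,0,0,0.4],[0,0,0,0,0,0,0.4]]'; python3 -m crank '[[0,0,1,0,0,0,0.4],[0,0,1,0,0,0,0.4],[0,0,0,0,0,0,0.4],[0,0,0,0,0,0,0.4],[0,0,0,0,0,0,0.4],[0,0,0,0,0,0,0.4],[0,0,0,0,0,0,0.4],[0,0,0,0,0,0,0.4]]'
```

```text
clock: 56.6
tcp_pos: [0.4689, -0.1932, 0.3099]
orientation: [0.0, 0.0, 1.0, -0.0]
wrist_force: [-0.2, 0.4, -0.7]
finger_gap: 0.0518
clock: 57.6
tcp_pos: [0.4689, -0.1932, 0.3077]
orientation: [0.0, 0.0, 1.0, 0.0]
wrist_force: [-0.8, 1.2, -0.9]
finger_gap: 0.0515
```

```bash
python3 -m crank '[[0,0,1,0,0,0,0.4],[0,0,0,0,0,0,0.4],[0,0,0,0,0,0,0.4],[0,0,0,0,0,0,0.65],[0,0,0,0,0,0,0.8],[0,0,0,0,0,0,1],[0,0,0,0,0,0,1],[0,0,0,0,0,0,1]]'
python3 -m crank '[[0,0,-30,0,0,0,1],[0,0,-40,0,0,0,1],[0,0,-30,0,0,0,1],[0,60,0,0,0,0,1],[0,60,0,0,0,0,1],[0,60,0,0,0,0,1],[0,60,0,0,0,0,1],[0,60,0,0,0,0,1]]'
python3 - <<'E'
from h import *
st=get_state();print(st["tcp_pos"],st["orientation"],st["finger_gap"],st["wrist_force"])
s=read_camera("scene");cv2.imwrite("pics/i1.png",s);cv2.imwrite("pics/i1c.png",cv2.resize(s[120:280,150:350],None,fx=4,fy=3.75))
t=read_camera("top");cv2.imwrite("pics/i1t.png",t)
H,S,V=cv2.split(cv2.cvtColor(t,cv2.COLOR_BGR2HSV))
for e in ell(((H<8)|(H>172))&(S>110),200,700): print(np.round(e[0],1),np.round(e[1],1),ray("top",*e[0],.152).round(4))
E
```

```text
clock: 58.6
tcp_pos: [0.4688, -0.1932, 0.3066]
orientation: [-0.0, 0.0, 1.0, 0.0]
wrist_force: [0.7, -0.0, 1.4]
finger_gap: 0.0855
clock: 59.6
tcp_pos: [0.4686, 0.1087, 0.4069]
orientation: [0.0, 0.0, 1.0, 0.0]
wrist_force: [0.6, -0.6, -0.9]
finger_gap: 0.0852
[0.46856013 0.10868101 0.40690003] [4.32317112e-04 1.60644860e-04 9.99999892e-01 4.87573732e-05] 0.08516054077278104 [ 0.64930916 -0.56844937 -0.90812441]
[477.6 305.5] [22.9 23.7] [ 0.4082 -0.3431  0.152 ]
[406.7 279.3] [22.9 23.6] [ 0.4678 -0.1907  0.152 ]
[466.4 245.5] [22.8 23.3] [ 0.5387 -0.323   0.152 ]
```

View pics/i1c.png

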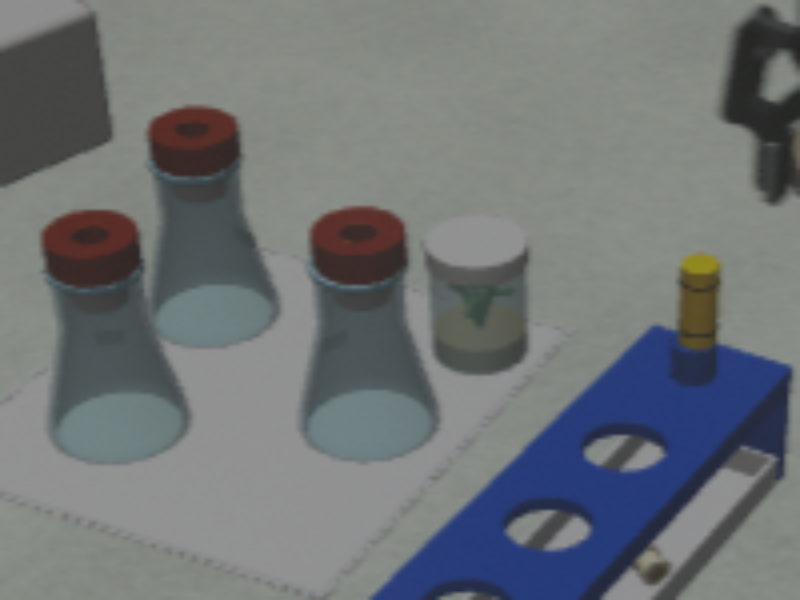

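View pics/i1t.png

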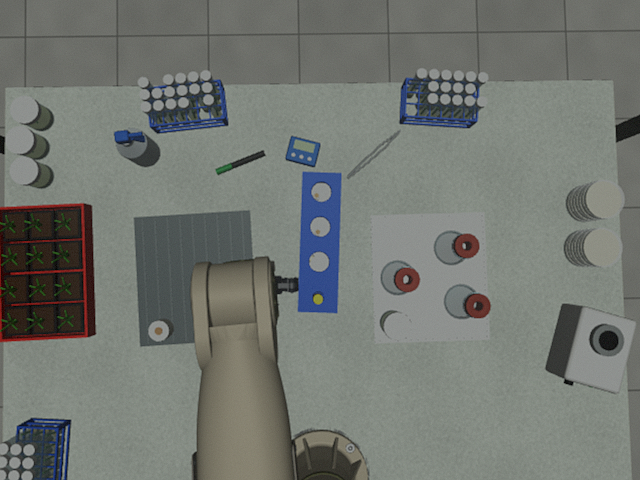

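View pics/i1.png

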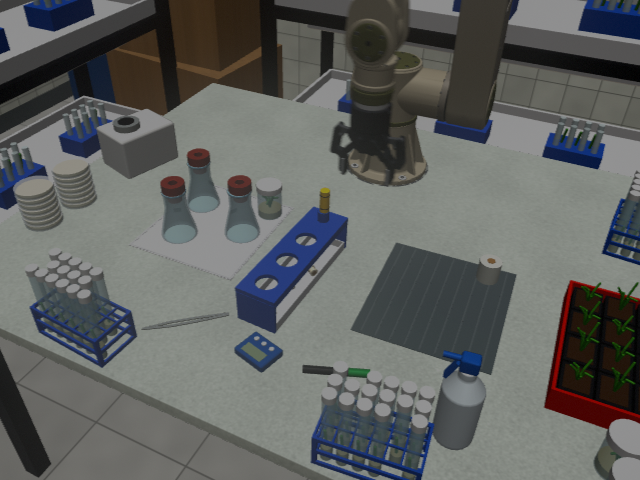

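All three flasks are closed, the rod hangs in its socket, and the bystander objects haven't moved. I'll zoom in on the tray and the heads before handing in.

```bash
python3 - <<'E'
from h import *
s=cv2.imread("pics/i1.png");t=cv2.imread("pics/i1t.png")
a=cv2.resize(t[170:315,290:350],(300,600),interpolation=2);b=cv2.resize(s[140:220,150:270],(500,333),interpolation=2)
c=cv2.resize(s[210:310,250:350],(500,267),interpolation=2)
cv2.imwrite("pics/j.png",np.clip(np.hstack([a,np.vstack([b,c])]).astype(int)*1.5,0,255).astype(np.uint8))
E
```

```text
(no output)
```

View pics/j.png

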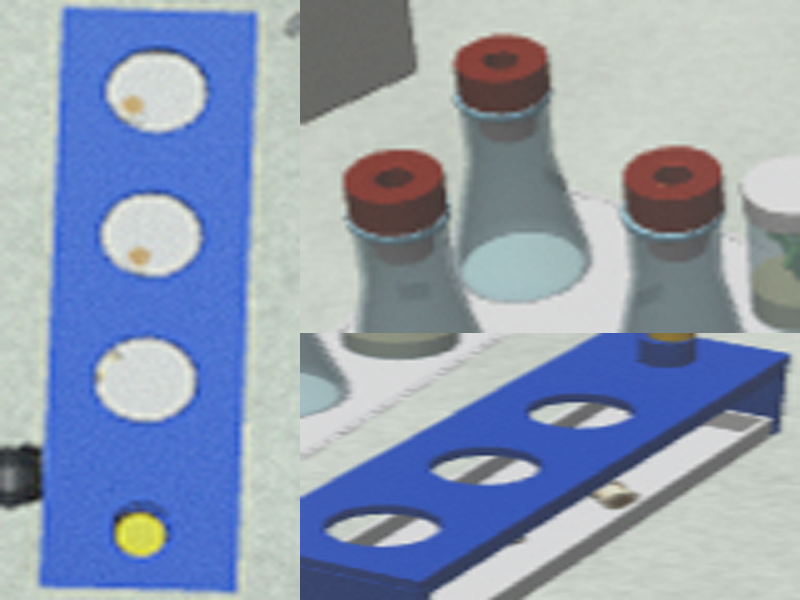

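The top view shows three filters in the tray, one under each seat hole (the one under seat 1 is partly hidden at the hole's edge). The heads sit level on the rims. I'll hand in.

```bash
python3 -c "
from workcell import *
print(hand_in())"
```

```text
the job is handed in; nothing more can be done
None
```

I finished the job and handed it in at about 60 s on the robot's clock, well under the 192 s limit.

All three stoppers still held a filter, so each went into a stand seat and was knocked out with the rod. I hung the rod back in its socket, then closed the three flasks with one stopper each.

- **Filters:** in the last pictures all bores look empty and three filters lie in the tray. The one under seat 1 is only partly visible at the hole's edge in the top view, but it shows clearly in the scene view.
- **Flasks:** the stopper centres measured within about 3 mm of the flask mouths, and the heads sit level on the rims by eye. No flask had been knocked when I checked.
- **Rod and other things:** the rod hangs upright in its socket. The jar, film roll, timer, forceps and marker look unmoved.

**Checks that disagreed:**
- **Seat 2 contact:** the stopper met 31 N upward and 14 N sideways while being lowered. I backed off, shifted it 2 mm and lowered it again, and it then sat level.
- **Flask 2 contact:** this stopper showed no clear contact force before I released it. It was at the right height and looked seated afterwards.
- **Stopper pairing:** my first two-camera check gave nonsense because I had paired the stoppers wrongly between the views. Paired correctly, the views agreed within about 1 pixel.

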